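# Load a capacitor into the test fixture and close its cover

### The arm

A 6-joint arm with a two-finger parallel gripper is mounted at the origin on the work surface. World frame = base frame: x ahead of the robot, y to its left, z up, the work surface at z = 0. Lengths are in m, angles in rad, forces in N, time in s.
With the tool pointing down it reaches from about 0.225 to 0.875 m from the base axis. Payload 3.4 kg.
Tool frame: the origin (TCP) lies where the fingers leave the gripper's body, on its centre line; the fingertips stand 73 mm ahead of it and the grasp point (between the pads) lies 54 mm ahead of it (manip.pinch_z is the distance from the TCP to the grasp point, in m); z points along the fingers, y is the line along which they close (so a half turn about z gives the same grasp; the last joint's range is limited). The gripper opens to 85 mm and grips with 20 to 120 N. Pads are 22 mm wide; open, the fingers measure 114 mm over their backs; the gripper's body (76 mm by 85 mm) begins 54 mm behind the grasp point. The pads swing forward as they close: fully open they stand 13 mm farther back than shut.
Start: joints at [-1.351, 0.276, 1.505, -0, 1.361, -0.121], TCP at [0.192, -0.542, 0.304] pointing down, gripper open.
Joint ranges: [-2.89, 2.89], [-0.75, 2.08], [0.22, 2.7], [-1.18, 4.32], [0.11, 2.71], [-2.7, 2.7]. Speed limits (rad/s): [2.57, 2.57, 3.14, 3.14, 3.14, 3.14].

### API

Orientations are given as a unit quaternion [w, x, y, z].
In Python, from rig import readout, imaging, manip gives the robot as it stands. The module is installed in compiled form; this text tells all that it offers.
- The arm moves only by the tool servo_tool, never from a script. Its argument "moves" is a list of rows, each an object with "dp": the shift along the tool's x, y, z in units of 0.2 m (1.0 is 0.2 m), a list of three; "delta_rot": the turn, a rotation vector about the tool's x, y, z in units of 0.1 rad (1.0 is 0.1 rad), a list of three; "fingers": the opening, from 0 (shut) to 1 (fully open). In form: [{"dp": [dx, dy, dz], "delta_rot": [wx, wy, wz], "fingers": fingers}, ...]. A call has 1 to 5 rows; each row shifts and turns the commanded pose from where the row before left it, along the tool's axes as they then stand; what a row does not reach is not made up. A row lasts 1/10 s, in which the tool goes at most 50 mm and 8.59 degrees, less where a joint would pass 70% of its speed; a pose out of reach is approached as far as the arm can. A call with a number of a shift or a turn outside -1 to 1 is refused whole. A call with a gripper value outside its range is refused whole. The fingers move at their own pace and stop on an object; "force" is the grip in N (left out, the last holds). Time passes only in rows, so rows that do not move let the fingers close. It gives the time, the measured TCP pose, the force, the opening and the grip force at its end, in the units of the state.
- readout.get_state(): the state, without advancing time (a new reading comes with each control period).
- imaging.get_image(name): name is "scene" or "top" or "wrist"; returns (picture, depth): 480x640x3 uint8, red, green, blue; 480x640 float32, m along the optical axis (not along the pixel's ray), 0 where there is no reading.
- imaging.calibration(name): a dict with "intrinsics" (3x3 intrinsics, pixels), "dist" ([k1, k2, p1, p2, k3] as OpenCV has them; the pictures are not rectified), "R" (3x3) and "t" (3): a world point X has camera coordinates R X + t; the wrist camera has in their place "hand_eye" (4x4, takes a point from camera to tool coordinates, whose origin is the TCP and whose axes are the flange's). Camera axes: x right, y down, z forward; pixel columns grow to the right and rows downward; lengths in m; the calibration is good to about 2 mm. A picture is of the moment at which its call begins: read the wrist's pose just before it. calibration takes no time and is no camera call.
- manip.sign_off(): hands the job in; it is judged then, once.
The state is a dict: "clock": time; "qpos": joint angles; "qd": joint speeds; "effort": joint torques, N m; "position": TCP position; "ee_rot": TCP orientation; "contact_force": force on the tool from outside, world axes, zero at the start; "moment": the same for the moment, N m; "width": finger opening in m; "gripper_force": force on a finger pad.
Only numpy, scipy, OpenCV 4.12 (cv2) and the standard library are available. Lean on these libraries where they do the work, as an engineer would, in place of code of your own. Each camera call takes 0.05 s, during which the arm holds its last target. There are 200 camera calls.

### The job

Take the yellow capacitor out of the sloping pocket tray under the strip lamp and set it upright in the white nest of the green test fixture, right down on the nest's floor. Then lift the metal cover by its orange handle and lower it over both of the fixture's locating pins, without forcing it, until it lies flush on both grey shoulders, and let go. Leave the blue and red capacitors in their pockets and the paste tin and wire spool where they stand.

Things in the scene. Friction and masses are not known exactly. Their poses are not given: they have to be found in the camera images.
- tray: Fixed black pocket tray, origin on the table under its middle, z vertical; 150 mm wide (y), 104 mm along a 35 degree slope rising to its +x, so its face looks to -x and up (normal -sin35, 0, cos35). Pockets 15 mm wide (y), 27 mm along the slope, 6 mm deep. Capacitors in the upper row: pocket floors at x 11.3, z 47.2 mm, y -46, 0, +46 mm. Lower row empty.
- lamp_edge (a point): Middle of the lower near edge of the metal strip lamp fixed level over the tray's upper row, axes as the tray's. The bar runs from here 26 mm to +x, 98 mm either side in y and 18 mm up; its two posts stand at x 88, y +-89 mm. It hangs over the capacitors: an upright gripper cannot reach them, one tilted square to the slope can.
- yellow_cap: Yellow box capacitor to load, loose, 24 mm (x) by 12 mm (y) by 18 mm (z), 14 g, black band round one end. Origin: centre of its underside; z out through its top. In its pocket it leans with the tray, x up the slope, and stands 12 mm out of the pocket: grip it across its 12 mm width.
- blue_cap: A blue capacitor of the same size in another pocket of the upper row: leave it there. Origin: centre of its underside.
- red_cap: A red capacitor of the same size in another pocket of the upper row: leave it there. Origin: centre of its underside.
- fixture: Fixed green test fixture, base 90 mm (x) by 164 mm (y) by 10 mm thick; origin at the centre of its underside on the table, z up. White nest in its middle, a grey shoulder at either end (y = +-56 mm).
- nest (a point): Centre of the nest's floor, 10 mm above the table, axes as the fixture's. The nest's opening is 15 mm (x) by 27 mm (y), its rim 5 mm high, 32 by 46 mm outside. The capacitor stands in it with its 24 mm length along the fixture's y, either way round.
- shoulders (a point): Middle between the shoulder tops, 31 mm above the table, axes as the fixture's. Flat tops 64 mm (x) by 36 mm (y), centred at y +-56 mm, each with a steel pin 8 mm across, 13 mm high, tip slightly tapered. The pins stand at y +-56 mm but shift together along x: anywhere from x -7 to +7 mm. That offset is not reported: feel or look for it, do not push the pins.
- cover: Loose aluminium plate, 60 mm (x) by 146 mm (y) by 6 mm, about 200 g, flat on the table. Origin: centre of its underside, z up. Two 10 mm holes right through, at x 0, y +-56 mm. Orange handle on its middle, 14 mm (x) by 50 mm (y), from z 6 to 36 mm: grip across the 14 mm. On the fixture its length lies along the fixture's y, either way round.
- paste_tin: Green solder paste tin, 62 mm across, 23 mm high, origin at the centre of its underside: leave it alone.
- spool: Yellow wire spool with black flanges, 60 mm across, 38 mm high, origin at the centre of its underside: leave it alone.
There are look-alikes about, which are no part of the job. Of the things like the cover, leave any that is black or pink; of the rest the larger one is meant.

How it is judged:
By the outcome, as a careful person would: the job done as asked, in the order asked, and still so for the second after the job is handed in, with the robot touching nothing.
It also fails if it takes over 72 s, if anything falls off the work surface, if the arm or the gripper's body presses on something with over 40 N, if the wrist force passes 120 N, or if a joint passes its speed limit or range.

## Working session

There is one attempt and no reset: what is moved stays moved. The work goes in short steps, Python scripts to look and compute and a tool call to move; the robot and the scene stay as the last step left them, time stands still between calls to the robot, and variables do not carry over. Pictures are saved under pics/ and viewed, at most 10 in all, crops included, and the job is handed in when it is done.

Besides the shell and the picture viewer there is one more tool, called after "Call:" as name(argument=value, ...), one argument or row to a line, values as JSON. servo_tool: Moves the arm, as the interface text tells. Its arguments: {"type":"object","properties":{"moves":{"type":"array"},"force":{"type":"number"}},"required":["moves"]}

```bash
mkdir -p pics; cat > h.py <<'E'
import numpy as np, cv2
from scipy.spatial.transform import Rotation as Ro
from rig import readout, imaging, manip
def T():
    s=readout.get_state(); M=np.eye(4); w,x,y,z=s["ee_rot"]; M[:3,:3]=Ro.from_quat([x,y,z,w]).as_matrix(); M[:3,3]=s["position"]; return M
def grab(n):
    M=T(); p,d=imaging.get_image(n); c=imaging.calibration(n); K=np.array(c["intrinsics"]); D=np.array(c["dist"])
    if n=="wrist": W=M@np.array(c["hand_eye"])
    else:
        W=np.eye(4); R=np.array(c["R"]); W[:3,:3]=R.T; W[:3,3]=-R.T@np.array(c["t"])
    np.savez(f"{n}.npz",p=p,d=d,K=K,D=D,W=W); return p,d,K,D,W
def load(n):
    f=np.load(f"{n}.npz"); return [f[k] for k in "pdKDW"]
def cloud(g):
    p,d,K,D,W=g; v,u=np.mgrid[:480,:640]
    q=cv2.undistortPoints(np.stack([u,v],-1).reshape(-1,1,2).astype(float),K,D).reshape(480,640,2)
    P=np.dstack([q*d[...,None],d]); return P@W[:3,:3].T+W[:3,3]
def ray(g,u,v,z):
    p,d,K,D,W=g; q=cv2.undistortPoints(np.array([[[u,v]]],float),K,D).ravel()
    r=W[:3,:3]@[q[0],q[1],1]; o=W[:3,3]; return o+r*(z-o[2])/r[2]
def save(p,f,crop=None,s=1):
    if crop: a,b,c,d=crop; p=p[b:d,a:c]
    cv2.imwrite(f"pics/{f}.png",cv2.resize(p[...,::-1],None,fx=s,fy=s,interpolation=cv2.INTER_CUBIC))
E
python3 -c "
from h import *
for n in ['top','scene']:
    g=grab(n); save(g[0],n)
    print(n,g[4][:3,3].round(3),g[4][:3,2].round(3))
print(readout.get_state(),manip.pinch_z); c=imaging.calibration('wrist'); print(np.round(c['hand_eye'],3))
"
```

```text
top [0.323 0.027 1.439] [ 0.119  0.001 -0.993]
scene [ 1.066 -0.722  0.727] [-0.515  0.678 -0.525]
{'clock': 0.1, 'qpos': array([-1.35097710e+00,  2.76532624e-01,  1.50599980e+00,  2.49569327e-05,
        1.36072888e+00, -1.20981164e-01]), 'qd': array([-0.00123011, -0.00272408, -0.00359615,  0.00056754, -0.00041963,
        0.00050662]), 'effort': array([ 1.24930357e-03, -4.17702019e+01, -2.46404618e+01, -1.00312868e-04,
        5.82249384e-03, -6.38030599e-06]), 'position': array([ 0.19212258, -0.541576  ,  0.30312831]), 'ee_rot': array([-8.33906993e-04,  9.85517081e-01,  1.69574131e-01, -2.90275691e-05]), 'contact_force': array([0.94239409, 0.37197421, 0.19386624]), 'moment': array([-0.0086816 , -0.01392805, -0.05044217]), 'gripper_force': 0.0, 'width': 0.08533207483073806} 0.0539
[[-0.001 -0.947 -0.32   0.083]
 [ 1.    -0.001 -0.001 -0.001]
 [ 0.001 -0.32   0.947 -0.069]
 [ 0.     0.     0.     1.   ]]
```

View pics/top.png

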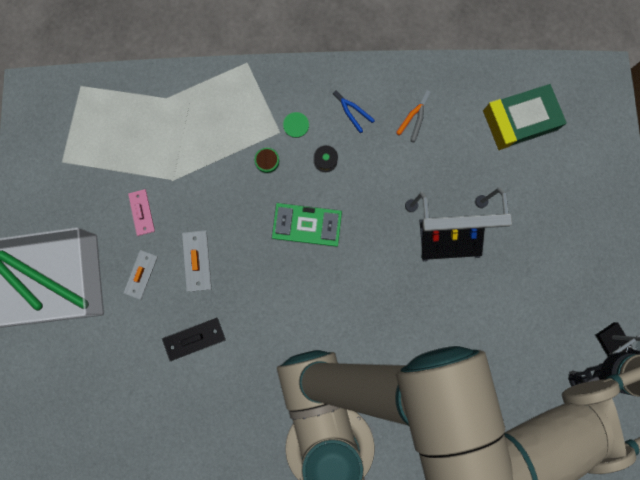

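View pics/scene.png

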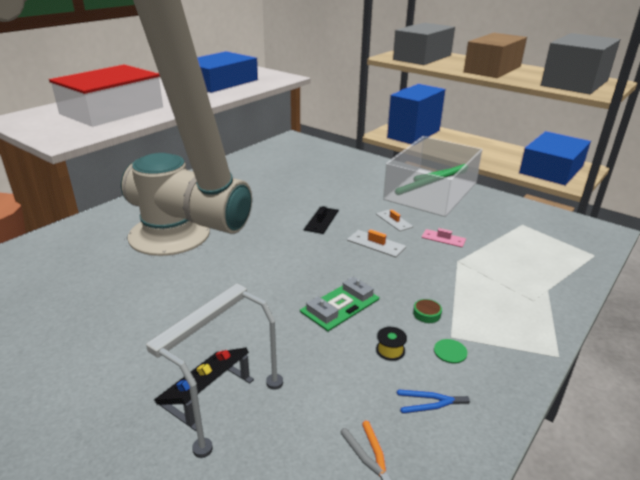

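Top view (image up = +x, left = +y) shows: red/yellow/blue caps at about (436,237), (455,235), (474,233); fixture centre at (307,225); the larger grey cover with the orange handle at (196,261); a smaller grey look-alike at (140,274).

```bash
python3 -c "
from h import *
g=load('top'); C=cloud(g)
for n,u,v,z in [('red',436,237,.062),('yel',455,235,.062),('blue',474,233,.062),('trayL',423,258,.01),('trayR',485,256,.01),('fixc',307,225,.015),('fTL',277,204,.01),('fTR',342,209,.01),('fBR',339,246,.01),('fBL',272,239,.01),('handle',195,260,.036),('cTL',182,233,.006),('cTR',206,231,.006),('cBR',211,290,.006),('cBL',187,292,.006),('lampL',427,228,.14),('lampR',511,225,.14),('post',412,206,0),('post',482,202,0)]:
    print(n,ray(g,u,v,z).round(3),C[v,u].round(3))
h=cv2.cvtColor(g[0],cv2.COLOR_RGB2HSV)
m=(h[...,0]>20)&(h[...,0]<35)&(h[...,1]>150)&(h[...,2]>120); m[:200]=0; v,u=np.nonzero(m);print(u.mean(),v.mean(),np.median(C[m],0))
print(T().round(4))
"
```

```text
red [ 0.495 -0.269  0.062] [ 0.496 -0.27   0.057]
yel [ 0.498 -0.315  0.062] [ 0.499 -0.316  0.058]
blue [ 0.502 -0.361  0.062] [ 0.502 -0.361  0.063]
trayL [ 0.451 -0.245  0.01 ] [ 0.45  -0.244  0.015]
trayR [ 0.451 -0.4    0.01 ] [ 0.451 -0.403  0.   ]
fixc [0.54  0.037 0.015] [0.541 0.037 0.009]
fTL [0.596 0.109 0.01 ] [0.596 0.11  0.008]
fTR [ 0.578 -0.051  0.01 ] [ 0.58  -0.051 -0.003]
fBR [ 0.487 -0.04   0.01 ] [ 0.487 -0.04   0.004]
fBL [0.509 0.124 0.01 ] [0.51  0.124 0.003]
handle [0.46  0.309 0.036] [0.46  0.308 0.039]
cTL [0.531 0.347 0.006] [0.53  0.346 0.013]
cTR [0.534 0.287 0.006] [0.534 0.286 0.01 ]
cBR [0.388 0.276 0.006] [ 0.389  0.278 -0.001]
cBL [0.385 0.336 0.006] [0.385 0.336 0.004]
lampL [ 0.506 -0.233  0.14 ] [ 0.5   -0.223  0.187]
lampR [ 0.507 -0.426  0.14 ] [ 0.501 -0.411  0.184]
post [ 0.582 -0.226  0.   ] [ 0.58  -0.223  0.015]
post [ 0.588 -0.404  0.   ] [ 0.584 -0.399  0.019]
454.77777777777777 233.77777777777777 [ 0.50045246 -0.31424977  0.06271227]
[[ 9.425e-01  3.342e-01 -3.000e-04  1.921e-01]
 [ 3.342e-01 -9.425e-01  1.600e-03 -5.416e-01]
 [ 2.000e-04 -1.700e-03 -1.000e+00  3.031e-01]
 [ 0.000e+00  0.000e+00  0.000e+00  1.000e+00]]
```

```bash
cat >> h.py <<'E'
def rotz(a): return Ro.from_euler('z',a,degrees=True).as_matrix()
def down(yaw): return rotz(yaw)@np.diag([1.,-1,-1])
def pose(R,p): M=np.eye(4); M[:3,:3]=R; M[:3,3]=p; return M
def tilted(yaw_tray,tilt=35):  # tool z = -(slope normal), tool x down the slope
    n=np.array([-np.sin(np.radians(tilt)),0,np.cos(np.radians(tilt))]); y=np.array([0,1.,0]); z=-n
    return rotz(yaw_tray)@np.stack([np.cross(y,z),y,z],1)
def plan(A,B,N):
    """N equal rows (body shift, then body turn) taking A to B, in move units"""
    r=Ro.from_matrix(A[:3,:3].T@B[:3,:3]).as_rotvec()/N; S=np.zeros((3,3)); Rk=np.eye(3); dR=Ro.from_rotvec(r).as_matrix()
    for k in range(N): S+=Rk; Rk=Rk@dR
    d=np.linalg.solve(S,A[:3,:3].T@(B[:3,3]-A[:3,3]))
    print(N,'x dp',(d/.2).round(3),'rot',(r/.1).round(3),'mm/row',round(np.linalg.norm(d)*1e3,1))
E
python3 -c "
from h import *
A=T(); R=tilted(3.5); p=np.array([.4995,-.315,.062])-R[:,2]*.19
print(p)
B=pose(down(183.5-1e-6),p+[0,0,.06]); M=pose(down(100),(A[:3,3]+B[:3,3])/2)
plan(A,M,15); plan(M,B,15); plan(B,pose(R,p),7)
"
```

```text
[ 0.39072375 -0.32165304  0.21763889]
15 x dp [0.053 0.009 0.004] rot [-0.001 -0.001 -0.936] mm/row 10.8
15 x dp [-0.001  0.054  0.004] rot [ 0.     0.    -0.972] mm/row 10.8
7 x dp [ 0.011 -0.     0.042] rot [-0.    -0.873 -0.   ] mm/row 8.7
```

Call:
servo_tool(
  moves=[
    {"dp": [0.053,0.009,0.004],"delta_rot": [0,0,-0.936],"fingers": 0.42},
    {"dp": [0.053,0.009,0.004],"delta_rot": [0,0,-0.936],"fingers": 0.42},
    {"dp": [0.053,0.009,0.004],"delta_rot": [0,0,-0.936],"fingers": 0.42},
    {"dp": [0.053,0.009,0.004],"delta_rot": [0,0,-0.936],"fingers": 0.42},
    {"dp": [0.053,0.009,0.004],"delta_rot": [0,0,-0.936],"fingers": 0.42},
  ],
)

```text
clock: 0.6
position: [0.2424, -0.5229, 0.2993]
ee_rot: [-0.001, 0.919, 0.395, 0.0]
contact_force: [-0.7, 0.5, -1.4]
width: 0.0357
gripper_force: 0.0
```

Call:
servo_tool(
  moves=[
    {"dp": [0.053,0.009,0.004],"delta_rot": [0,0,-0.936],"fingers": 0.42},
    {"dp": [0.053,0.009,0.004],"delta_rot": [0,0,-0.936],"fingers": 0.42},
    {"dp": [0.053,0.009,0.004],"delta_rot": [0,0,-0.936],"fingers": 0.42},
    {"dp": [0.053,0.009,0.004],"delta_rot": [0,0,-0.936],"fingers": 0.42},
    {"dp": [0.053,0.009,0.004],"delta_rot": [0,0,-0.936],"fingers": 0.42},
  ],
)

```text
clock: 1.1
position: [0.2784, -0.4834, 0.2953]
ee_rot: [-0.0, 0.802, 0.598, 0.0]
contact_force: [-0.9, 0.7, 0.0]
width: 0.036
gripper_force: 0.0
```

Call:
servo_tool(
  moves=[
    {"dp": [0.053,0.009,0.004],"delta_rot": [0,0,-0.936],"fingers": 0.42},
    {"dp": [0.053,0.009,0.004],"delta_rot": [0,0,-0.936],"fingers": 0.42},
    {"dp": [0.053,0.009,0.004],"delta_rot": [0,0,-0.936],"fingers": 0.42},
    {"dp": [0.053,0.009,0.004],"delta_rot": [0,0,-0.936],"fingers": 0.42},
    {"dp": [0.053,0.009,0.004],"delta_rot": [0,0,-0.936],"fingers": 0.42},
  ],
)

```text
clock: 1.6
position: [0.2927, -0.432, 0.2914]
ee_rot: [-0.0, 0.641, 0.767, 0.0]
contact_force: [0.1, 0.3, 0.3]
width: 0.0357
gripper_force: 0.0
```

Call:
servo_tool(
  moves=[
    {"dp": [0,0.054,0.004],"delta_rot": [0,0,-0.972],"fingers": 0.42},
    {"dp": [0,0.054,0.004],"delta_rot": [0,0,-0.972],"fingers": 0.42},
    {"dp": [0,0.054,0.004],"delta_rot": [0,0,-0.972],"fingers": 0.42},
    {"dp": [0,0.054,0.004],"delta_rot": [0,0,-0.972],"fingers": 0.42},
    {"dp": [0,0.054,0.004],"delta_rot": [0,0,-0.972],"fingers": 0.42},
  ],
)

```text
clock: 2.1
position: [0.3428, -0.4131, 0.2874]
ee_rot: [-0.0, 0.438, 0.899, 0.0]
contact_force: [-0.7, 0.3, 0.4]
width: 0.0361
gripper_force: 0.0
```

Call:
servo_tool(
  moves=[
    {"dp": [0,0.054,0.004],"delta_rot": [0,0,-0.972],"fingers": 0.42},
    {"dp": [0,0.054,0.004],"delta_rot": [0,0,-0.972],"fingers": 0.42},
    {"dp": [0,0.054,0.004],"delta_rot": [0,0,-0.972],"fingers": 0.42},
    {"dp": [0,0.054,0.004],"delta_rot": [0,0,-0.972],"fingers": 0.42},
    {"dp": [0,0.054,0.004],"delta_rot": [0,0,-0.972],"fingers": 0.42},
  ],
)

```text
clock: 2.6
position: [0.3778, -0.3725, 0.2834]
ee_rot: [-0.0, 0.209, 0.978, 0.0]
contact_force: [-0.4, 0.2, 0.0]
width: 0.0355
gripper_force: 0.0
```

Call:
servo_tool(
  moves=[
    {"dp": [0,0.054,0.004],"delta_rot": [0,0,-0.972],"fingers": 0.42},
    {"dp": [0,0.054,0.004],"delta_rot": [0,0,-0.972],"fingers": 0.42},
    {"dp": [0,0.054,0.004],"delta_rot": [0,0,-0.972],"fingers": 0.42},
    {"dp": [0,0.054,0.004],"delta_rot": [0,0,-0.972],"fingers": 0.42},
    {"dp": [0,0.054,0.004],"delta_rot": [0,0,-0.972],"fingers": 0.42},
  ],
)

```text
clock: 3.1
position: [0.3898, -0.3204, 0.2794]
ee_rot: [-0.0, -0.033, 0.999, 0.0]
contact_force: [0.6, 0.2, -0.1]
width: 0.0358
gripper_force: 0.0
```

Call:
servo_tool(
  moves=[
    {"dp": [0.011,0,0.042],"delta_rot": [0,-0.873,0],"fingers": 0.42},
    {"dp": [0.011,0,0.042],"delta_rot": [0,-0.873,0],"fingers": 0.42},
    {"dp": [0.011,0,0.042],"delta_rot": [0,-0.873,0],"fingers": 0.42},
    {"dp": [0.011,0,0.042],"delta_rot": [0,-0.873,0],"fingers": 0.42},
    {"dp": [0.011,0,0.042],"delta_rot": [0,-0.873,0],"fingers": 0.42},
  ],
)

```text
clock: 3.6
position: [0.4192, -0.299, 0.2532]
ee_rot: [0.188, -0.005, 0.982, -0.006]
contact_force: [0.2, -0.1, 0.8]
width: 0.0359
gripper_force: 0.0
```

Call:
servo_tool(
  moves=[
    {"dp": [0.011,0,0.042],"delta_rot": [0,-0.873,0],"fingers": 0.42},
    {"dp": [0.011,0,0.042],"delta_rot": [0,-0.873,0],"fingers": 0.42},
    {"dp": [0,0,0],"delta_rot": [0,0,0],"fingers": 0.42},
  ],
)

```text
clock: 3.9
position: [0.4526, -0.2758, 0.2581]
ee_rot: [0.242, 0.013, 0.97, -0.017]
contact_force: [-0.7, 0.4, -1.1]
width: 0.0361
gripper_force: 0.0
```

```bash
python3 -c "
from h import *
g=grab('wrist'); save(g[0],'w1'); print(T().round(4)); print(g[2].round(1), g[3])
h=cv2.cvtColor(g[0],cv2.COLOR_RGB2HSV); C=cloud(g)
m=(h[...,0]>20)&(h[...,0]<35)&(h[...,1]>120)&(h[...,2]>100)&(g[1]>0); v,u=np.nonzero(m); print(m.sum(),u.mean(),v.mean(),np.median(C[m],0),C[m].min(0),C[m].max(0))
"
```

```text
[[-0.883   0.0334  0.4682  0.4524]
 [ 0.0166  0.9991 -0.04   -0.2767]
 [-0.4691 -0.0276 -0.8827  0.2582]
 [ 0.      0.      0.      1.    ]]
[[378.4   0.  318.7]
 [  0.  378.4 240.7]
 [  0.    0.    1. ]] [-0.01122811  0.          0.          0.          0.        ]
2469 347.9914945321993 274.46213041717294 [ 0.68902894 -0.31165224  0.05450541] [ 0.45231701 -0.47188056  0.00162182] [0.82911764 0.0043193  0.23116628]
```

View pics/w1.png

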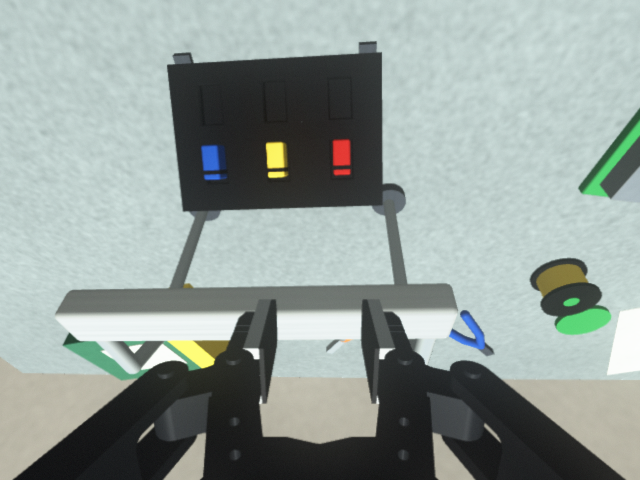

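The wrist view shows the yellow cap at (277,159) between blue (213,162) and red (342,157), with the lamp across the finger tips. The arm fell short of the tilted pose and drifted, so I check the joints.

```bash
python3 -c "
from h import *
s=readout.get_state(); print(s['qpos'].round(3),s['qd'].round(3),s['contact_force'])
g=load('wrist'); C=cloud(g)
for n,u,v in [('lampfrontL',75,291),('lampfrontR',445,284),('lampM',260,288),('yel',276,154),('blue',211,155),('red',342,152),('tray',240,80),('tray',300,80)]: print(n,C[v,u].round(4))
"
```

```text
[-0.868  0.096  1.954  0.484  0.792 -2.704] [-0.017  0.007 -0.022 -0.019  0.004  0.001] [-0.07303274  0.04725806  0.5104466 ]
lampfrontL [ 0.5003 -0.4036  0.1705]
lampfrontR [ 0.496  -0.2175  0.1692]
lampM [ 0.4979 -0.3077  0.1702]
yel [ 0.4944 -0.3108  0.0596]
blue [ 0.4956 -0.3569  0.0577]
red [ 0.4941 -0.2654  0.0588]
tray [ 0.4602 -0.3364  0.019 ]
tray [ 0.4607 -0.2942  0.0203]
```

```bash
python3 -c "
from h import *
g=load('wrist'); C=cloud(g); h=cv2.cvtColor(g[0],cv2.COLOR_RGB2HSV)
m=np.zeros((480,640),bool); m[75:200,190:375]=1; m&=(h[...,2]<60)&(g[1]>0)
P=C[m]; c=np.median(P,0); P=P[np.abs(P-c).max(1)<.1]
for _ in range(3):
    c=P.mean(0); n=np.linalg.svd(P-c,full_matrices=False)[2][2]; n*=np.sign(n[2]); P=P[np.abs((P-c)@n)<.004]
print(len(P),n.round(3),'tilt',np.degrees(np.arccos(n[2])),'yaw',np.degrees(np.arctan2(-n[1],-n[0])))
A=T(); R0=tilted(1.2); p=np.array([.4948,-.311,.061])-R0[:,2]*.19; print(p)
B=pose(A[:3,:3],[.386,-.313,.29]); plan(A,B,4)
M=pose(R0@rotz(90),(B[:3,3]+p)/2); E=pose(R0@rotz(180),p); plan(B,M,16); plan(M,E,16)
"
```

```text
18203 [-0.575 -0.018  0.818] tilt 35.09005982539141 yaw 1.8387732387069264
[ 0.38584438 -0.31328229  0.21663889]
4 x dp [ 0.054 -0.049 -0.072] rot [0. 0. 0.] mm/row 20.5
16 x dp [ 0.005 -0.004  0.01 ] rot [-0.086 -0.035  0.96 ] mm/row 2.4
16 x dp [-0.005 -0.005  0.009] rot [0.    0.    0.982] mm/row 2.4
```

Call:
servo_tool(
  moves=[
    {"dp": [0.054,-0.049,-0.072],"delta_rot": [0,0,0],"fingers": 0.42},
    {"dp": [0.054,-0.049,-0.072],"delta_rot": [0,0,0],"fingers": 0.42},
    {"dp": [0.054,-0.049,-0.072],"delta_rot": [0,0,0],"fingers": 0.42},
    {"dp": [0.054,-0.049,-0.072],"delta_rot": [0,0,0],"fingers": 0.42},
    {"dp": [0.005,-0.004,0.01],"delta_rot": [-0.086,-0.035,0.96],"fingers": 0.42},
  ],
)

```text
clock: 4.45
position: [0.4025, -0.3044, 0.3019]
ee_rot: [0.23, 0.072, 0.97, -0.011]
contact_force: [0.6, -0.3, 0.6]
width: 0.0359
gripper_force: 0.0
```

Call:
servo_tool(
  moves=[
    {"dp": [0.005,-0.004,0.01],"delta_rot": [-0.086,-0.035,0.96],"fingers": 0.42},
    {"dp": [0.005,-0.004,0.01],"delta_rot": [-0.086,-0.035,0.96],"fingers": 0.42},
    {"dp": [0.005,-0.004,0.01],"delta_rot": [-0.086,-0.035,0.96],"fingers": 0.42},
    {"dp": [0.005,-0.004,0.01],"delta_rot": [-0.086,-0.035,0.96],"fingers": 0.42},
    {"dp": [0.005,-0.004,0.01],"delta_rot": [-0.086,-0.035,0.96],"fingers": 0.42},
  ],
)

```text
clock: 4.95
position: [0.4018, -0.3058, 0.2881]
ee_rot: [0.234, 0.296, 0.923, 0.066]
contact_force: [0.5, -0.5, -0.3]
width: 0.0362
gripper_force: 0.0
```

Call:
servo_tool(
  moves=[
    {"dp": [0.005,-0.004,0.01],"delta_rot": [-0.086,-0.035,0.96],"fingers": 0.42},
    {"dp": [0.005,-0.004,0.01],"delta_rot": [-0.086,-0.035,0.96],"fingers": 0.42},
    {"dp": [0.005,-0.004,0.01],"delta_rot": [-0.086,-0.035,0.96],"fingers": 0.42},
    {"dp": [0.005,-0.004,0.01],"delta_rot": [-0.086,-0.035,0.96],"fingers": 0.42},
    {"dp": [0.005,-0.004,0.01],"delta_rot": [-0.086,-0.035,0.96],"fingers": 0.42},
  ],
)

```text
clock: 5.45
position: [0.4012, -0.305, 0.2763]
ee_rot: [0.226, 0.503, 0.823, 0.137]
contact_force: [-0.4, -0.3, -0.1]
width: 0.0359
gripper_force: 0.0
```

Call:
servo_tool(
  moves=[
    {"dp": [0.005,-0.004,0.01],"delta_rot": [-0.086,-0.035,0.96],"fingers": 0.42},
    {"dp": [0.005,-0.004,0.01],"delta_rot": [-0.086,-0.035,0.96],"fingers": 0.42},
    {"dp": [0.005,-0.004,0.01],"delta_rot": [-0.086,-0.035,0.96],"fingers": 0.42},
    {"dp": [0.005,-0.004,0.01],"delta_rot": [-0.086,-0.035,0.96],"fingers": 0.42},
    {"dp": [0.005,-0.004,0.01],"delta_rot": [-0.086,-0.035,0.96],"fingers": 0.42},
  ],
)

```text
clock: 5.95
position: [0.4021, -0.3014, 0.265]
ee_rot: [0.205, 0.68, 0.675, 0.2]
contact_force: [1.0, -0.6, 0.1]
width: 0.0358
gripper_force: 0.0
```

```bash
python3 -c "
from h import *
A=T(); R0=tilted(1.5); p=np.array([.4948,-.311,.061])-R0[:,2]*.19; print(A.round(3),readout.get_state()['qpos'].round(2))
plan(A,pose(R0@rotz(180),p),16)
"
```

```text
[[ 0.009  0.836  0.549  0.402]
 [ 1.    -0.005 -0.008 -0.301]
 [-0.004  0.549 -0.836  0.265]
 [ 0.     0.     0.     1.   ]] [-1.07  0.06  2.01  0.67  0.88 -1.45]
16 x dp [-0.013 -0.008  0.01 ] rot [-0.003  0.026  0.965] mm/row 3.5
```

Call:
servo_tool(
  moves=[
    {"dp": [-0.013,-0.008,0.01],"delta_rot": [-0.003,0.026,0.965],"fingers": 0.42},
    {"dp": [-0.013,-0.008,0.01],"delta_rot": [-0.003,0.026,0.965],"fingers": 0.42},
    {"dp": [-0.013,-0.008,0.01],"delta_rot": [-0.003,0.026,0.965],"fingers": 0.42},
    {"dp": [-0.013,-0.008,0.01],"delta_rot": [-0.003,0.026,0.965],"fingers": 0.42},
    {"dp": [-0.013,-0.008,0.01],"delta_rot": [-0.003,0.026,0.965],"fingers": 0.42},
  ],
)

```text
clock: 6.45
position: [0.399, -0.3126, 0.2511]
ee_rot: [0.147, 0.82, 0.494, 0.248]
contact_force: [-0.3, -0.4, 0.0]
width: 0.0359
gripper_force: 0.0
```

Call:
servo_tool(
  moves=[
    {"dp": [-0.013,-0.008,0.01],"delta_rot": [-0.003,0.026,0.965],"fingers": 0.42},
    {"dp": [-0.013,-0.008,0.01],"delta_rot": [-0.003,0.026,0.965],"fingers": 0.42},
    {"dp": [-0.013,-0.008,0.01],"delta_rot": [-0.003,0.026,0.965],"fingers": 0.42},
    {"dp": [-0.013,-0.008,0.01],"delta_rot": [-0.003,0.026,0.965],"fingers": 0.42},
    {"dp": [-0.013,-0.008,0.01],"delta_rot": [-0.003,0.026,0.965],"fingers": 0.42},
  ],
)

```text
clock: 6.95
position: [0.3928, -0.3176, 0.2347]
ee_rot: [0.081, 0.913, 0.284, 0.282]
contact_force: [-0.7, 0.5, 1.1]
width: 0.0361
gripper_force: 0.0
```

Call:
servo_tool(
  moves=[
    {"dp": [-0.013,-0.008,0.01],"delta_rot": [-0.003,0.026,0.965],"fingers": 0.42},
    {"dp": [-0.013,-0.008,0.01],"delta_rot": [-0.003,0.026,0.965],"fingers": 0.42},
    {"dp": [-0.013,-0.008,0.01],"delta_rot": [-0.003,0.026,0.965],"fingers": 0.42},
    {"dp": [-0.013,-0.008,0.01],"delta_rot": [-0.003,0.026,0.965],"fingers": 0.42},
    {"dp": [-0.013,-0.008,0.01],"delta_rot": [-0.003,0.026,0.965],"fingers": 0.42},
  ],
)

```text
clock: 7.45
position: [0.3861, -0.3152, 0.2181]
ee_rot: [0.01, 0.952, 0.059, 0.299]
contact_force: [0.3, -0.5, 0.1]
width: 0.0361
gripper_force: 0.0
```

Call:
servo_tool(
  moves=[
    {"dp": [-0.013,-0.008,0.01],"delta_rot": [-0.003,0.026,0.965],"fingers": 0.42},
    {"dp": [0,0,0],"delta_rot": [0,0,0],"fingers": 0.42},
  ],
)

```text
clock: 7.65
position: [0.3848, -0.3134, 0.2146]
ee_rot: [-0.004, 0.954, 0.014, 0.301]
contact_force: [0.3, 0.4, -0.5]
width: 0.036
gripper_force: 0.0
```

```bash
python3 -c "
from h import *
print(T().round(4),readout.get_state()['qpos'].round(2))
g=grab('wrist'); save(g[0],'w2',(120,80,520,380),2)
"
```

```text
[[ 8.189e-01  2.950e-02  5.731e-01  3.848e-01]
 [ 2.440e-02 -9.996e-01  1.660e-02 -3.134e-01]
 [ 5.733e-01  4.000e-04 -8.193e-01  2.146e-01]
 [ 0.000e+00  0.000e+00  0.000e+00  1.000e+00]] [-1.15  0.14  2.1   0.8   0.83 -0.15]
```

View pics/w2.png

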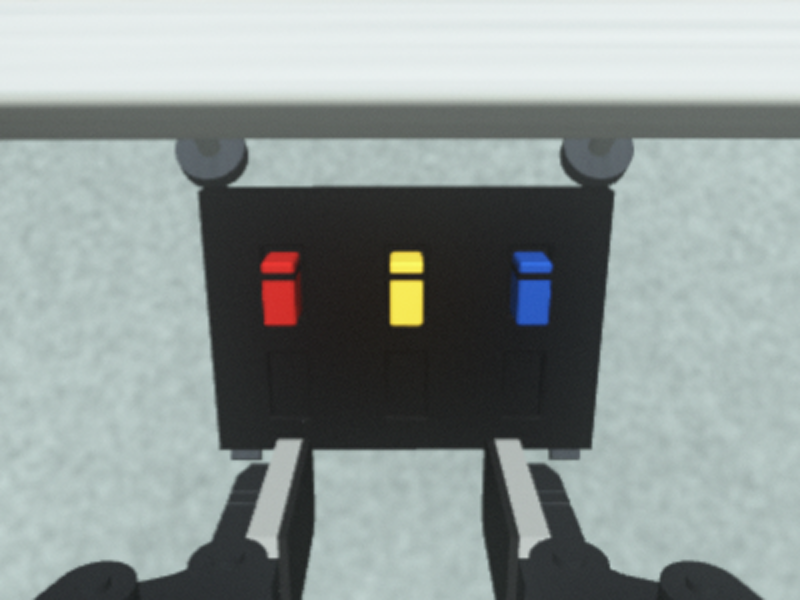

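```bash
python3 -c "
from h import *
g=load('wrist'); C=cloud(g); h=cv2.cvtColor(g[0],cv2.COLOR_RGB2HSV); A=np.array([[.8189,.0295,.5731,.3848],[.0244,-.9996,.0166,-.3134],[.5733,.0004,-.8193,.2146],[0,0,0,1]])
Q=(C-A[:3,3])@A[:3,:3]
m=np.zeros((480,640),bool); m[200:246,300:345]=1
for v in range(198,250,3): print(v,(Q[v,323]*1e3).round(1),g[0][v,323])
t=m&(h[...,1]>100)&(h[...,2]>100); print((np.array([Q[t].min(0),Q[t].max(0)])*1e3).round(1))
f=np.zeros((480,640),bool); f[178:295,235:410]=1; f&=(h[...,2]<50); P=C[f]
for _ in range(4):
    c=P.mean(0); n=np.linalg.svd(P-c,full_matrices=False)[2][2]; n*=np.sign(n[2]); P=P[np.abs((P-c)@n)<.003]
print(n.round(3),np.degrees(np.arctan2(-n[1],-n[0])),'face dist at axis',n@(c-A[:3,3])/(n@A[:3,2]))
# subpixel edges by ray onto top plane (12 mm above face)
p,d,K,D,W=g
for u,v in [(315,242.5),(332,242.5),(315,217),(332,217),(315,206),(332,206),(251,242.5),(269,242.5),(378,242.5),(395,242.5)]:
    q=cv2.undistortPoints(np.array([[[u,v]]],float),K,D).ravel(); r=W[:3,:3]@[q[0],q[1],1]; o=W[:3,3]; s=(n@(c+.012*n-o))/(n@r); print(u,v,((o+s*r-A[:3,3])@A[:3,:3]*1e3).round(1))
"
```

```text
198 [ 23.1   1.9 203.5] [36 35 34]
201 [ 21.    1.9 202.6] [36 34 32]
204 [ 17.2   2.  209.3] [40 38 33]
207 [ 16.8   1.9 201.6] [239 224  81]
210 [ 16.6   1.9 193.1] [242 229  83]
213 [ 15.1   1.8 190.7] [248 239  92]
216 [ 12.8   1.8 190.8] [167 147  55]
219 [ 10.3   1.9 191.8] [68 60 33]
222 [  8.6   1.8 190.1] [247 234  86]
225 [  6.3   1.8 190.3] [247 234  86]
228 [  4.1   1.9 190.3] [247 235  88]
231 [  1.7   1.9 190.6] [247 235  88]
234 [ -0.7   1.9 191.2] [247 234  87]
237 [ -3.4   1.9 192.3] [246 233  84]
240 [ -5.3   1.9 191.1] [245 232  84]
243 [-11.7   2.  203. ] [81 72 33]
246 [-13.8   2.  202.1] [31 31 26]
249 [-16.4   2.  202.6] [32 29 28]
[[-11.3  -4.1 -69.6]
 [ 82.4   8.3 210.4]]
[-0.697 -0.023  0.717] 1.8705786435120368 face dist at axis 0.20159327618504733
315 242.5 [ -7.   -3.9 190.6]
332 242.5 [ -7.    8.4 190.6]
315 217 [ 13.   -3.8 187.3]
332 217 [ 13.    8.1 187.3]
315 206 [ 21.3  -3.8 186. ]
332 206 [ 21.2   8.  186. ]
251 242.5 [ -6.9 -50.4 190.4]
269 242.5 [ -6.9 -37.4 190.5]
378 242.5 [ -7.1  41.9 190.7]
395 242.5 [ -7.1  54.3 190.7]
```

The crop shows the yellow cap's top at x 390-424, y ~263-325 (crop px), square to the fingers. In tool axes that gives an offset of x +5.0, y +2.2 mm, with the tray face 202.5 mm ahead. The red/blue spacing checks at 46 mm.

Call:
servo_tool(
  moves=[
    {"dp": [0.025,0.011,0.1],"delta_rot": [0,0,0],"fingers": 0.42},
    {"dp": [0,0,0.14],"delta_rot": [0,0,0],"fingers": 0.42},
    {"dp": [0,0,0.14],"delta_rot": [0,0,0],"fingers": 0.42},
    {"dp": [0,0,0.11],"delta_rot": [0,0,0],"fingers": 0.42},
    {"dp": [0,0,0.05],"delta_rot": [0,0,0],"fingers": 0.42},
  ],
)

```text
clock: 8.2
position: [0.4522, -0.3135, 0.1282]
ee_rot: [-0.004, 0.954, 0.015, 0.301]
contact_force: [-1.1, 0.4, -0.6]
width: 0.0356
gripper_force: 0.0
```

Call:
servo_tool(
  moves=[
    {"dp": [0,0,0.05],"delta_rot": [0,0,0],"fingers": 0.42},
    {"dp": [0,0,0.0425],"delta_rot": [0,0,0],"fingers": 0.42},
    {"dp": [0,0,0],"delta_rot": [0,0,0],"fingers": 0.42},
  ],
)

```text
clock: 8.5
position: [0.4625, -0.3133, 0.1141]
ee_rot: [-0.004, 0.953, 0.014, 0.301]
contact_force: [0.1, 0.2, 0.0]
width: 0.0359
gripper_force: 0.0
```

Call:
servo_tool(
  moves=[
    {"dp": [0,0,0],"delta_rot": [0,0,0],"fingers": 0},
    {"dp": [0,0,0],"delta_rot": [0,0,0],"fingers": 0},
    {"dp": [0,0,0],"delta_rot": [0,0,0],"fingers": 0},
    {"dp": [0,0,0],"delta_rot": [0,0,0],"fingers": 0},
  ],
  force=25,
)

```text
clock: 8.9
position: [0.4622, -0.3135, 0.1151]
ee_rot: [-0.003, 0.953, 0.014, 0.302]
contact_force: [-2.2, 0.1, 3.0]
width: 0.0108
gripper_force: 29.2
```

Call:
servo_tool(
  moves=[
    {"dp": [0,0,-0.03],"delta_rot": [0,0,0],"fingers": 0},
    {"dp": [0,0,-0.07],"delta_rot": [0,0,0],"fingers": 0},
    {"dp": [0,0,-0.15],"delta_rot": [0,0,0],"fingers": 0},
    {"dp": [0,0,-0.2],"delta_rot": [0,0,0],"fingers": 0},
    {"dp": [0,0,-0.15],"delta_rot": [0,0,0],"fingers": 0},
  ],
)

```text
clock: 9.4
position: [0.3921, -0.3149, 0.2141]
ee_rot: [-0.004, 0.954, 0.014, 0.301]
contact_force: [0.3, -0.0, 0.3]
width: 0.0107
gripper_force: 28.7
```

```bash
python3 -c "
from h import *
s=readout.get_state(); print(s['width'],s['gripper_force'],s['contact_force'],s['position'])
A=T(); B=pose(down(1.5),[.40,-.25,.30]); E=pose(down(83),[.54,.036,.26]); plan(A,B,7); plan(B,E,15)
"
```

```text
0.010691684940039444 28.698517084121704 [ 0.33470245 -0.0112214   0.34002009] [ 0.39211858 -0.31492633  0.21408335]
7 x dp [ 0.028 -0.046 -0.056] rot [ 0.001 -0.873  0.005] mm/row 15.6
15 x dp [ 0.105 -0.048  0.013] rot [ 0.     0.    -0.948] mm/row 23.3
```

Call:
servo_tool(
  moves=[
    {"dp": [0.028,-0.046,-0.056],"delta_rot": [0,-0.873,0.005],"fingers": 0},
    {"dp": [0.028,-0.046,-0.056],"delta_rot": [0,-0.873,0.005],"fingers": 0},
    {"dp": [0.028,-0.046,-0.056],"delta_rot": [0,-0.873,0.005],"fingers": 0},
    {"dp": [0.028,-0.046,-0.056],"delta_rot": [0,-0.873,0.005],"fingers": 0},
    {"dp": [0.028,-0.046,-0.056],"delta_rot": [0,-0.873,0.005],"fingers": 0},
  ],
)

```text
clock: 9.9
position: [0.3928, -0.2687, 0.276]
ee_rot: [-0.0, 0.996, 0.013, 0.086]
contact_force: [-0.8, -0.0, -0.7]
width: 0.0111
gripper_force: 28.7
```

Call:
servo_tool(
  moves=[
    {"dp": [0.028,-0.046,-0.056],"delta_rot": [0,-0.873,0.005],"fingers": 0},
    {"dp": [0.028,-0.046,-0.056],"delta_rot": [0,-0.873,0.005],"fingers": 0},
    {"dp": [0.105,-0.048,0.013],"delta_rot": [0,0,-0.948],"fingers": 0},
    {"dp": [0.105,-0.048,0.013],"delta_rot": [0,0,-0.948],"fingers": 0},
    {"dp": [0.105,-0.048,0.013],"delta_rot": [0,0,-0.948],"fingers": 0},
  ],
)

```text
clock: 10.4
position: [0.4607, -0.214, 0.2909]
ee_rot: [0.0, 0.988, 0.156, 0.0]
contact_force: [0.2, 0.3, -0.2]
width: 0.0112
gripper_force: 28.7
```

Call:
servo_tool(
  moves=[
    {"dp": [0.105,-0.048,0.013],"delta_rot": [0,0,-0.948],"fingers": 0},
    {"dp": [0.105,-0.048,0.013],"delta_rot": [0,0,-0.948],"fingers": 0},
    {"dp": [0.105,-0.048,0.013],"delta_rot": [0,0,-0.948],"fingers": 0},
    {"dp": [0.105,-0.048,0.013],"delta_rot": [0,0,-0.948],"fingers": 0},
    {"dp": [0.105,-0.048,0.013],"delta_rot": [0,0,-0.948],"fingers": 0},
  ],
)

```text
clock: 10.9
position: [0.5289, -0.1222, 0.2777]
ee_rot: [0.0, 0.923, 0.384, 0.0]
contact_force: [-0.3, 0.0, -0.6]
width: 0.0106
gripper_force: 28.7
```

Call:
servo_tool(
  moves=[
    {"dp": [0.105,-0.048,0.013],"delta_rot": [0,0,-0.948],"fingers": 0},
    {"dp": [0.105,-0.048,0.013],"delta_rot": [0,0,-0.948],"fingers": 0},
    {"dp": [0.105,-0.048,0.013],"delta_rot": [0,0,-0.948],"fingers": 0},
    {"dp": [0.105,-0.048,0.013],"delta_rot": [0,0,-0.948],"fingers": 0},
    {"dp": [0.105,-0.048,0.013],"delta_rot": [0,0,-0.948],"fingers": 0},
  ],
)

```text
clock: 11.4
position: [0.5477, -0.0093, 0.2647]
ee_rot: [0.0, 0.808, 0.59, 0.0]
contact_force: [-0.2, -0.5, -0.6]
width: 0.0107
gripper_force: 28.7
```

Call:
servo_tool(
  moves=[
    {"dp": [0.105,-0.048,0.013],"delta_rot": [0,0,-0.948],"fingers": 0},
    {"dp": [0.105,-0.048,0.013],"delta_rot": [0,0,-0.948],"fingers": 0},
    {"dp": [0,0,0],"delta_rot": [0,0,0],"fingers": 0},
  ],
)

```text
clock: 11.7
position: [0.5389, 0.0376, 0.2593]
ee_rot: [-0.001, 0.748, 0.663, -0.0]
contact_force: [0.3, 0.2, -0.4]
width: 0.0111
gripper_force: 28.7
```

```bash
python3 -c "
from h import *
print(T().round(4),readout.get_state()['qpos'].round(2))
g=grab('wrist'); save(g[0],'w3',(120,100,520,400),2)
"
```

```text
[[ 1.198e-01  9.928e-01 -1.000e-03  5.389e-01]
 [ 9.928e-01 -1.198e-01  8.000e-04  3.760e-02]
 [ 7.000e-04 -1.100e-03 -1.000e+00  2.593e-01]
 [ 0.000e+00  0.000e+00  0.000e+00  1.000e+00]] [-0.06  0.25  1.65  0.    1.24  0.06]
```

View pics/w3.png

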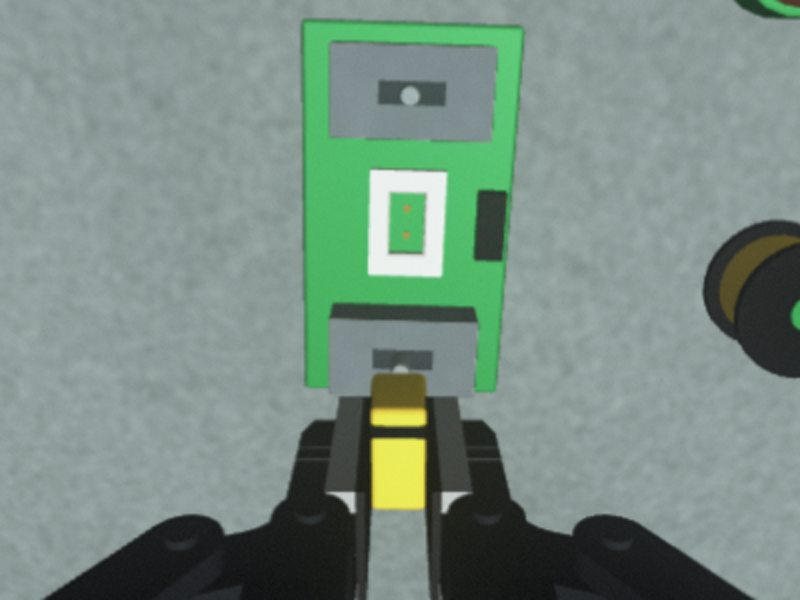

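The crop shows the fixture upright in view: nest opening (389-426, 192-254), far pin top (410,96), near pin at (400,369), partly hidden by the cap held at x 372-426.

```bash
cat >> h.py <<'E'
def onz(g,A,pts,z,s=2,o=(120,100)):  # crop px -> tool coords (mm) on world height z
    return np.array([(ray(g,u/s+o[0],v/s+o[1],z)-A[:3,3])@A[:3,:3]*1e3 for u,v in pts]).round(1)
E
python3 -c "
from h import *
g=load('wrist'); A=T(); C=cloud(g); Q=(C-A[:3,3])@A[:3,:3]*1e3
print('rim out',onz(g,A,[(370,170),(448,171),(443,276),(368,275)],.015))
print('open',onz(g,A,[(390,192),(426,193),(424,254),(389,253)],.015))
print('pins',onz(g,A,[(410,96),(400,369)],.044)); print('slots',onz(g,A,[(378,80),(446,82),(445,106),(378,103),(373,350),(433,351)],.031))
print('sh far',onz(g,A,[(330,41),(496,45),(493,141),(329,136)],.031)); print('base',onz(g,A,[(303,19),(523,26),(496,391),(305,386)],.010))
print('floor z',1e3*C[210:222,318:330,2].mean(),'shoulder',1e3*np.median(C[155:165,285:305,2]),'rim',1e3*C[230:234,305:340,2].mean())
for v in range(284,358,4): print(v,Q[v,319].round(1),g[0][v,319])
v=330; print([(u,g[0][v,u,0],Q[v,u].round(1)[1]) for u in range(300,338,3)])
"
```

```text
rim out [[ 28.4 -12.8 244.5]
 [ 28.   19.8 244.5]
 [-18.1  18.6 244.5]
 [-17.7 -14.1 244.5]]
open [[ 19.   -4.5 244.5]
 [ 18.6  10.7 244.5]
 [ -8.1  10.2 244.5]
 [ -7.7  -4.9 244.5]]
pins [[ 6.090e+01  3.300e+00  2.155e+02]
 [-4.910e+01 -2.000e-01  2.156e+02]]
slots [[ 65.8  -8.8 228.5]
 [ 65.1  17.2 228.5]
 [ 56.1  17.  228.5]
 [ 57.2  -8.8 228.5]
 [-46.3 -11.7 228.6]
 [-46.7  14.  228.6]]
sh far [[ 80.  -26.7 228.5]
 [ 78.6  35.7 228.5]
 [ 42.7  36.  228.5]
 [ 44.6 -28.  228.5]]
base [[ 88.  -39.  249.5]
 [ 85.4  48.8 249.5]
 [-76.4  44.9 249.6]
 [-73.9 -44.3 249.6]]
floor z 9.225846816103244 shoulder 30.314828300873508 rim 18.756807942213342
284 [-49.2  -1.  216.7] [163 179 178]
288 [13.  -1.1 80.1] [93 86 42]
292 [12.9 -1.1 76.5] [93 86 39]
296 [12.7 -1.1 73.2] [94 86 37]
300 [12.7 -1.1 69.6] [98 88 39]
304 [12.5 -1.1 66.5] [172 154  56]
308 [12.1 -1.1 64. ] [234 235  89]
312 [ 9.  -1.1 66.4] [203 206  76]
316 [ 7.9 -1.1 65. ] [41 44 37]
320 [ 5.4 -1.1 66.1] [228 229  84]
324 [ 3.5 -1.1 66.2] [235 236  88]
328 [ 2.1 -1.1 65.5] [235 237  90]
332 [ 0.6 -1.1 64.9] [235 237  89]
336 [-1.8 -1.1 65.7] [235 236  88]
340 [-3.6 -1.1 65.4] [235 236  89]
344 [-5.2 -1.1 65. ] [235 236  87]
348 [-8.2 -1.1 66.6] [235 235  87]
352 [-9.7 -1.1 66. ] [234 234  85]
356 [-151.4   -0.8  261.3] [142 155 150]
[(300, np.uint8(33), np.float64(-7.7)), (303, np.uint8(35), np.float64(-6.7)), (306, np.uint8(197), np.float64(-6.4)), (309, np.uint8(234), np.float64(-5.2)), (312, np.uint8(234), np.float64(-3.9)), (315, np.uint8(235), np.float64(-2.7)), (318, np.uint8(236), np.float64(-1.5)), (321, np.uint8(235), np.float64(-0.3)), (324, np.uint8(235), np.float64(1.0)), (327, np.uint8(235), np.float64(2.2)), (330, np.uint8(235), np.float64(3.5)), (333, np.uint8(77), np.float64(4.2)), (336, np.uint8(35), np.float64(4.8))]
```

Call:
servo_tool(
  moves=[
    {"dp": [0,0,0],"delta_rot": [0,0,0.29],"fingers": 0},
    {"dp": [0.024,0.0215,0.17],"delta_rot": [0,0,0],"fingers": 0},
    {"dp": [0,0,0.2],"delta_rot": [0,0,0],"fingers": 0},
    {"dp": [0,0,0.2],"delta_rot": [0,0,0],"fingers": 0},
    {"dp": [0,0,0.15],"delta_rot": [0,0,0],"fingers": 0},
  ],
)

```text
clock: 12.25
position: [0.545, 0.0384, 0.1136]
ee_rot: [0.0, 0.76, 0.65, -0.0]
contact_force: [-0.7, 0.2, -0.9]
width: 0.0108
gripper_force: 28.7
```

Call:
servo_tool(
  moves=[
    {"dp": [0,0,0.055],"delta_rot": [0,0,0],"fingers": 0},
    {"dp": [0,0,0],"delta_rot": [0,0,0],"fingers": 0},
  ],
)

```text
clock: 12.45
position: [0.545, 0.0388, 0.1034]
ee_rot: [-0.001, 0.759, 0.651, -0.001]
contact_force: [-0.3, 0.1, 0.5]
width: 0.0107
gripper_force: 28.7
```

```bash
python3 -c "
from h import *
print(T().round(4))
g=grab('wrist'); save(g[0],'w4',(200,180,440,360),3.3)
"
```

```text
[[ 1.534e-01  9.882e-01 -2.100e-03  5.450e-01]
 [ 9.882e-01 -1.534e-01 -2.000e-04  3.880e-02]
 [-5.000e-04 -2.000e-03 -1.000e+00  1.034e-01]
 [ 0.000e+00  0.000e+00  0.000e+00  1.000e+00]]
```

View pics/w4.png

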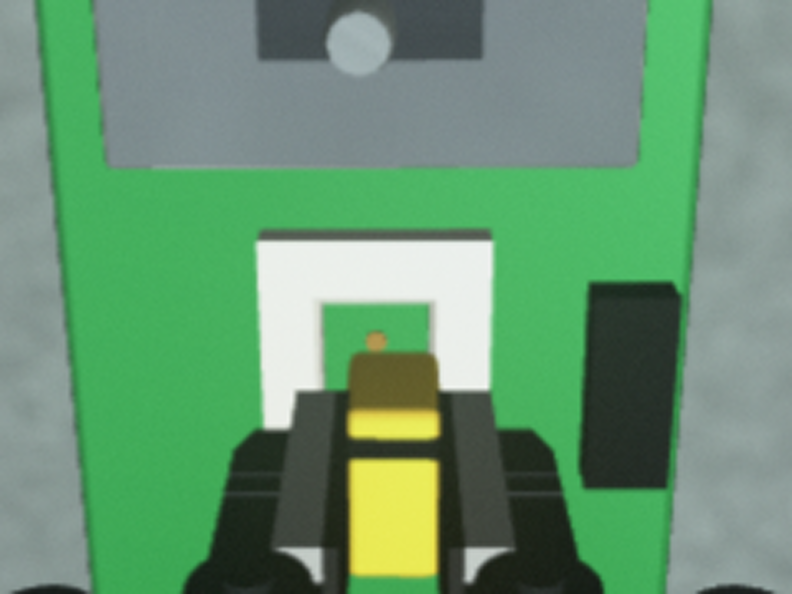

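Cap bottom edge at x 349-438 (centre 393.5), y 353; nest opening's far edge at y 303, x 321-432 (centre 376). The cap is about 2.2 mm too far to tool +y, and the yaw is good (shoulder edge level).

```bash
python3 -c "
from h import *
g=load('wrist'); A=T(); s=3.3;o=(200,180)
print('nest',onz(g,A,[(321,303),(432,303),(257,240),(492,240)],.015,s,o))
zb=A[2,3]-.0835
print('capbot',onz(g,A,[(349,353),(438,353)],zb,s,o)); print('captop',onz(g,A,[(349,576),(439,576)],zb+.018,s,o))
print('pin',onz(g,A,[(359,43)],.044,s,o),'shoulder',onz(g,A,[(107,166),(638,166),(92,0),(647,0)],.031,s,o))
C=cloud(g);Q=(C-A[:3,3])@A[:3,:3]*1e3
for v in range(286,306,2): print(v,Q[v,319].round(1))
"
```

```text
nest [[ 15.2 -11.3  89.7]
 [ 15.2   4.   89.8]
 [ 24.5 -19.7  89.7]
 [ 24.5  12.   89.8]]
capbot [[10.7 -7.3 83.5]
 [10.7  4.6 83.5]]
captop [[-11.6  -6.9  65.5]
 [-11.6   4.4  65.5]]
pin [[57.3 -4.8 60.7]] shoulder [[ 39.9 -35.3  73.7]
 [ 39.8  27.8  73.8]
 [ 59.6 -35.6  73.7]
 [ 59.6  27.6  73.8]]
286 [ 5.7 -1.4 94.9]
288 [11.  -1.4 81.8]
290 [11.1 -1.4 79.6]
292 [11.5 -1.4 77. ]
294 [11.3 -1.4 75.5]
296 [11.  -1.4 74.2]
298 [11.2 -1.4 72. ]
300 [11.2 -1.4 70.3]
302 [11.2 -1.4 68.5]
304 [10.5 -1.4 68.1]
```

Call:
servo_tool(
  moves=[
    {"dp": [0.012,-0.0115,0],"delta_rot": [0,0,0],"fingers": 0},
    {"dp": [0,0,0],"delta_rot": [0,0,0],"fingers": 0},
  ],
)

```text
clock: 12.7
position: [0.5444, 0.0425, 0.1062]
ee_rot: [0.001, 0.759, 0.651, 0.002]
contact_force: [0.6, 1.3, -0.7]
width: 0.0107
gripper_force: 28.7
```

Call:
servo_tool(
  moves=[
    {"dp": [0,0,0.01],"delta_rot": [0,0,0],"fingers": 0},
    {"dp": [0,0,0.01],"delta_rot": [0,0,0],"fingers": 0},
    {"dp": [0,0,0.01],"delta_rot": [0,0,0],"fingers": 0},
    {"dp": [0,0,0],"delta_rot": [0,0,0],"fingers": 0},
  ],
)

```text
clock: 13.1
position: [0.5434, 0.0424, 0.0983]
ee_rot: [0.0, 0.759, 0.651, 0.0]
contact_force: [-0.1, 0.2, 0.5]
width: 0.0106
gripper_force: 28.7
```

```bash
python3 -c "
from h import *
print(T()[:3,3].round(4))
g=grab('wrist'); save(g[0],'w5',(200,180,440,360),3.3)
"
```

```text
[0.5434 0.0424 0.0983]
```

View pics/w5.png

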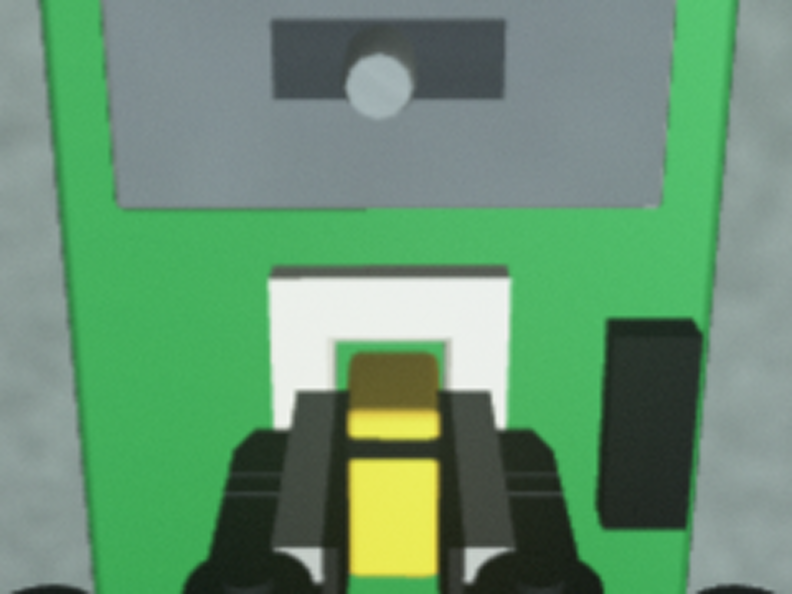

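The cap is now centred over the opening (cap 349-438 in opening 334-447, far gap about 13 px, or 1.8 mm), so I lower it while watching force.

Call:
servo_tool(
  moves=[
    {"dp": [0.001,-0.0015,0.01],"delta_rot": [0,0,0],"fingers": 0},
    {"dp": [0,0,0.005],"delta_rot": [0,0,0],"fingers": 0},
    {"dp": [0,0,0],"delta_rot": [0,0,0],"fingers": 0},
  ],
)

```text
clock: 13.45
position: [0.5432, 0.0426, 0.0953]
ee_rot: [0.0, 0.759, 0.651, 0.0]
contact_force: [-0.1, 0.3, -0.2]
width: 0.0108
gripper_force: 28.7
```

Call:
servo_tool(
  moves=[
    {"dp": [0,0,0.005],"delta_rot": [0,0,0],"fingers": 0},
    {"dp": [0,0,0.003],"delta_rot": [0,0,0],"fingers": 0},
    {"dp": [0,0,0],"delta_rot": [0,0,0],"fingers": 0},
  ],
)

```text
clock: 13.75
position: [0.5433, 0.0426, 0.0938]
ee_rot: [0.0, 0.759, 0.651, 0.0]
contact_force: [-0.1, 0.7, -0.3]
width: 0.0107
gripper_force: 28.7
```

Call:
servo_tool(
  moves=[
    {"dp": [0,0,0.005],"delta_rot": [0,0,0],"fingers": 0},
    {"dp": [0,0,0],"delta_rot": [0,0,0],"fingers": 0},
  ],
)

```text
clock: 13.95
position: [0.5433, 0.0426, 0.0929]
ee_rot: [0.0, 0.759, 0.651, 0.0]
contact_force: [-1.0, -0.2, 0.1]
width: 0.0111
gripper_force: 28.7
```

Call:
servo_tool(
  moves=[
    {"dp": [0,0,0.005],"delta_rot": [0,0,0],"fingers": 0},
    {"dp": [0,0,0],"delta_rot": [0,0,0],"fingers": 0},
  ],
)

```text
clock: 14.15
position: [0.5434, 0.0426, 0.0927]
ee_rot: [0.0, 0.759, 0.651, 0.0]
contact_force: [-1.0, 0.1, 4.8]
width: 0.0109
gripper_force: 29.3
```

Call:
servo_tool(
  moves=[
    {"dp": [0,0,0],"delta_rot": [0,0,0],"fingers": 0.35},
    {"dp": [0,0,0],"delta_rot": [0,0,0],"fingers": 0.35},
    {"dp": [0,0,-0.05],"delta_rot": [0,0,0],"fingers": 0.35},
    {"dp": [0,0,-0.2],"delta_rot": [0,0,0],"fingers": 0.45},
    {"dp": [0,0,-0.2],"delta_rot": [0,0,0],"fingers": 0.45},
  ],
)

```text
clock: 14.65
position: [0.5426, 0.0426, 0.1825]
ee_rot: [-0.001, 0.759, 0.651, -0.001]
contact_force: [0.9, 0.1, 0.6]
width: 0.0384
gripper_force: 0.0
```

Call:
servo_tool(
  moves=[
    {"dp": [0,0,-0.2],"delta_rot": [0,0,0],"fingers": 0.5},
    {"dp": [0,0,-0.15],"delta_rot": [0,0,0],"fingers": 0.5},
    {"dp": [0,0,0],"delta_rot": [0,0,0],"fingers": 0.5},
    {"dp": [0,0,0],"delta_rot": [0,0,0],"fingers": 0.5},
  ],
)

```text
clock: 15.05
position: [0.5432, 0.0426, 0.253]
ee_rot: [0.001, 0.759, 0.651, 0.001]
contact_force: [0.1, 0.7, -0.7]
width: 0.0427
gripper_force: 0.0
```

```bash
python3 -c "
from h import *
A=T(); np.save('A6.npy',A); print(A.round(4))
g=grab('wrist'); save(g[0],'w6',(120,100,520,400),2); np.savez('fix.npz',p=g[0],d=g[1],K=g[2],D=g[3],W=g[4])
B=pose(down(4.3),[.46,.309,.26]); M=pose(down(45),(A[:3,3]+B[:3,3])/2); plan(A,B,15)
"
```

```text
[[ 1.512e-01  9.885e-01  2.900e-03  5.432e-01]
 [ 9.885e-01 -1.512e-01 -2.000e-04  4.260e-02]
 [ 3.000e-04  2.900e-03 -1.000e+00  2.530e-01]
 [ 0.000e+00  0.000e+00  0.000e+00  1.000e+00]]
15 x dp [ 0.047 -0.089 -0.002] rot [ 0.002 -0.001  0.896] mm/row 20.1
```

View pics/w6.png

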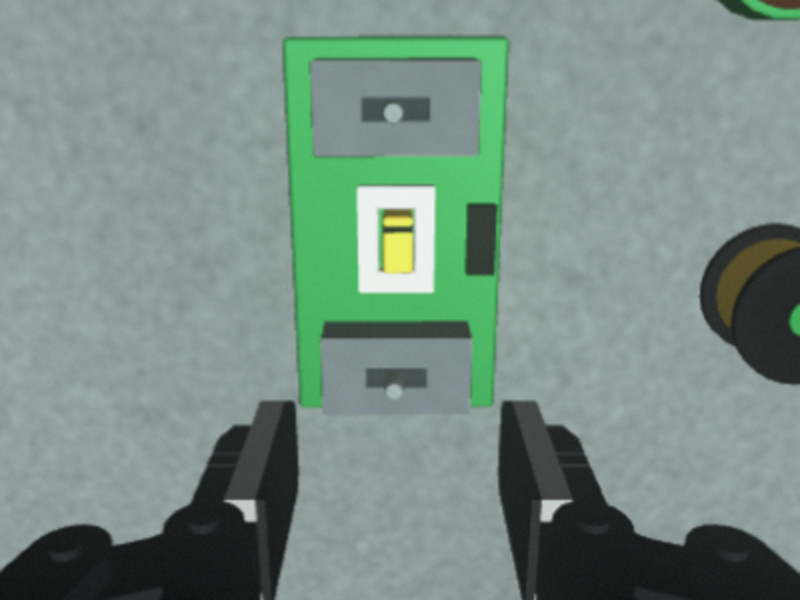

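Cap sits in the nest, upright (382-414 inside the opening 377-416). Pins at (394,113) and (394,391).

```bash
python3 -c "
from h import *
g=load('fix'); A=np.load('A6.npy'); g_=g[0]; C=cloud(g); Q=(C-A[:3,3])@A[:3,:3]*1e3
h=cv2.cvtColor(g_,cv2.COLOR_RGB2HSV)
def cen(m,box):
    z=np.zeros_like(m); a,b,c,d=box; z[b:d,a:c]=m[b:d,a:c]; v,u=np.nonzero(z); return u.mean(),v.mean(),len(u)
br=(h[...,2]>130)&(h[...,1]<60)
for n,bx in [('far',(305,147,330,166)),('near',(305,286,330,303))]:
    u,v,k=cen(br,bx); print(n,u,v,k,onz(g,A,[(u,v)],.044,1,(0,0)))
u,v,k=cen((h[...,2]>180)&(h[...,1]<40),(290,185,345,255)); 
print('rim',onz(g,A,[(358,186),(435,186),(434,293),(358,293)],.015))
y=(h[...,0]>20)&(h[...,0]<35)&(h[...,1]>100); ty=np.zeros_like(y); ty[205:240,300:335]=y[205:240,300:335]; print('cap depth',np.median(C[ty],0)); v,u=np.nonzero(ty); print('cap u',u.min(),u.max(),v.min(),v.max(), onz(g,A,[(u.min()-.5,230),(u.max()+.5,230)],.028,1,(0,0)))
print('sh',onz(g,A,[(312,60),(480,60),(480,156),(314,156),(322,338),(470,338)],.031)); print('slots',onz(g,A,[(361,97),(431,97),(366,368),(427,368)],.031))
"
```

```text
far 316.76146788990826 158.9862385321101 218 [[ 52.1  -1.6 209. ]]
near 316.9475982532751 297.87772925764193 229 [[-59.7  -1.7 209. ]]
rim [[ 21.3 -16.4 237.9]
 [ 21.3  15.3 238. ]
 [-25.5  15.6 238. ]
 [-25.4 -17.2 237.9]]
cap depth [0.54379515 0.04307239 0.0270734 ]
cap u 312 325 205 235 [[ -6.5  -6.1 225. ]
 [ -6.6   5.3 225. ]]
sh [[ 71.8 -31.7 221.9]
 [ 71.8  30.5 222.1]
 [ 36.2  31.7 222.1]
 [ 36.3 -32.3 221.9]
 [-39.6 -31.7 221.9]
 [-39.7  30.1 222.1]]
slots [[ 58.4 -13.8 222. ]
 [ 58.4  12.5 222. ]
 [-53.4 -13.5 221.9]
 [-53.4  12.3 222. ]]
```

Call:
servo_tool(
  moves=[
    {"dp": [0.047,-0.089,-0.002],"delta_rot": [0,0,0.896],"fingers": 0.5},
    {"dp": [0.047,-0.089,-0.002],"delta_rot": [0,0,0.896],"fingers": 0.5},
    {"dp": [0.047,-0.089,-0.002],"delta_rot": [0,0,0.896],"fingers": 0.5},
    {"dp": [0.047,-0.089,-0.002],"delta_rot": [0,0,0.896],"fingers": 0.5},
    {"dp": [0.047,-0.089,-0.002],"delta_rot": [0,0,0.896],"fingers": 0.5},
  ],
)

```text
clock: 15.6
position: [0.4731, 0.1158, 0.2521]
ee_rot: [-0.001, 0.885, 0.465, -0.002]
contact_force: [0.7, 0.9, -0.0]
width: 0.0424
gripper_force: 0.0
```

Call:
servo_tool(
  moves=[
    {"dp": [0.047,-0.089,-0.002],"delta_rot": [0,0,0.896],"fingers": 0.5},
    {"dp": [0.047,-0.089,-0.002],"delta_rot": [0,0,0.896],"fingers": 0.5},
    {"dp": [0.047,-0.089,-0.002],"delta_rot": [0,0,0.896],"fingers": 0.5},
    {"dp": [0.047,-0.089,-0.002],"delta_rot": [0,0,0.896],"fingers": 0.5},
    {"dp": [0.047,-0.089,-0.002],"delta_rot": [0,0,0.896],"fingers": 0.5},
  ],
)

```text
clock: 16.1
position: [0.4434, 0.2111, 0.2541]
ee_rot: [0.0, 0.966, 0.257, -0.002]
contact_force: [-0.3, 0.1, 0.7]
width: 0.0429
gripper_force: 0.0
```

Call:
servo_tool(
  moves=[
    {"dp": [0.047,-0.089,-0.002],"delta_rot": [0,0,0.896],"fingers": 0.5},
    {"dp": [0.047,-0.089,-0.002],"delta_rot": [0,0,0.896],"fingers": 0.5},
    {"dp": [0.047,-0.089,-0.002],"delta_rot": [0,0,0.896],"fingers": 0.5},
    {"dp": [0.047,-0.089,-0.002],"delta_rot": [0,0,0.896],"fingers": 0.5},
    {"dp": [0.047,-0.089,-0.002],"delta_rot": [0,0,0.896],"fingers": 0.5},
  ],
)

```text
clock: 16.6
position: [0.4579, 0.3099, 0.2559]
ee_rot: [0.001, 0.999, 0.036, -0.002]
contact_force: [0.9, -0.6, 0.1]
width: 0.0425
gripper_force: 0.0
```

Call:
servo_tool(
  moves=[
    {"dp": [0,0,0],"delta_rot": [0,0,0],"fingers": 0.5},
    {"dp": [0,0,0],"delta_rot": [0,0,0],"fingers": 0.5},
  ],
)

```text
clock: 16.8
position: [0.4581, 0.309, 0.2562]
ee_rot: [0.001, 0.999, 0.039, -0.001]
contact_force: [-1.2, -0.3, -1.0]
width: 0.0424
gripper_force: 0.0
```

```bash
python3 -c "
from h import *
A=T(); np.save('A7.npy',A); print(A.round(4),readout.get_state()['qpos'].round(2))
g=grab('wrist'); save(g[0],'w7',(120,100,520,400),2)
"
```

```text
[[ 0.997   0.0771 -0.0025  0.4581]
 [ 0.0771 -0.997  -0.0024  0.309 ]
 [-0.0027  0.0022 -1.      0.2562]
 [ 0.      0.      0.      1.    ]] [ 0.47  0.27  1.63 -0.    1.24  1.96]
```

View pics/w7.png

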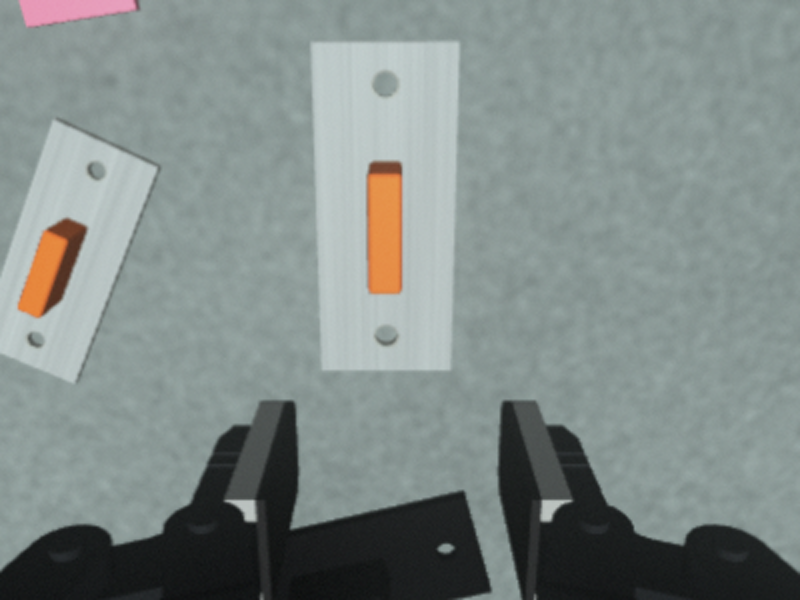

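Cover is straight ahead: holes at (385,83) and (386,335), handle top (368-402, 174-293), nearly aligned with the tool.

```bash
python3 -c "
from h import *
g=load('wrist'); A=np.load('A7.npy'); C=cloud(g)
print('holes',onz(g,A,[(385.5,83),(386.5,335)],.006)); print('corners',onz(g,A,[(311,42),(460,42),(452,370),(322,370)],.006)); print('handle',onz(g,A,[(368,174),(402,174),(402,293),(369,293)],.036))
print(C[215,313],C[170,290])
"
```

```text
holes [[ 60.5  -6.3 250. ]
 [-51.3  -6.5 250.3]]
corners [[ 76.5 -36.2 249.9]
 [ 76.5  23.8 250. ]
 [-68.9  23.9 250.4]
 [-68.9 -36.5 250.3]]
handle [[ 28.5 -12.7 220.1]
 [ 28.5   0.4 220.1]
 [-20.2   0.4 220.2]
 [-20.2 -13.  220.2]]
[0.46284182 0.31484716 0.03434273] [0.49264834 0.33670269 0.00581131]
```

Call:
servo_tool(
  moves=[
    {"dp": [0.022,-0.029,0.1],"delta_rot": [0,0,0],"fingers": 0.5},
    {"dp": [0,0,0.2],"delta_rot": [0,0,0],"fingers": 0.5},
    {"dp": [0,0,0.2],"delta_rot": [0,0,0],"fingers": 0.5},
    {"dp": [0,0,0.2],"delta_rot": [0,0,0],"fingers": 0.5},
    {"dp": [0,0,0.1],"delta_rot": [0,0,0],"fingers": 0.5},
  ],
)

```text
clock: 17.35
position: [0.4606, 0.3133, 0.0945]
ee_rot: [0.002, 0.999, 0.037, -0.003]
contact_force: [0.1, 0.2, 0.2]
width: 0.0426
gripper_force: 0.0
```

Call:
servo_tool(
  moves=[
    {"dp": [0,0,0.05],"delta_rot": [0,0,0],"fingers": 0.5},
    {"dp": [0,0,0],"delta_rot": [0,0,0],"fingers": 0.3},
    {"dp": [0,0,0],"delta_rot": [0,0,0],"fingers": 0.24},
    {"dp": [0,0,0],"delta_rot": [0,0,0],"fingers": 0.18},
  ],
  force=60,
)

```text
clock: 17.75
position: [0.4639, 0.3157, 0.0893]
ee_rot: [-0.0, 0.999, 0.038, 0.002]
contact_force: [0.1, -0.6, -0.0]
width: 0.0152
gripper_force: 0.4
```

Call:
servo_tool(
  moves=[
    {"dp": [0,0,0],"delta_rot": [0,0,0],"fingers": 0},
    {"dp": [0,0,0],"delta_rot": [0,0,0],"fingers": 0},
    {"dp": [0,0,0],"delta_rot": [0,0,0],"fingers": 0},
  ],
)

```text
clock: 18.05
position: [0.4639, 0.3158, 0.0895]
ee_rot: [-0.0, 0.999, 0.038, 0.002]
contact_force: [0.0, -1.2, 6.9]
width: 0.0127
gripper_force: 61.3
```

Call:
servo_tool(
  moves=[
    {"dp": [0,0,-0.05],"delta_rot": [0,0,0],"fingers": 0},
    {"dp": [0,0,-0.15],"delta_rot": [0,0,0],"fingers": 0},
    {"dp": [0,0,-0.2],"delta_rot": [0,0,0],"fingers": 0},
    {"dp": [0,0,-0.2],"delta_rot": [0,0,0],"fingers": 0},
    {"dp": [0,0,-0.2],"delta_rot": [0,0,0],"fingers": 0},
  ],
)

```text
clock: 18.55
position: [0.4623, 0.3155, 0.2497]
ee_rot: [-0.0, 0.999, 0.038, 0.0]
contact_force: [0.7, 1.1, -2.7]
width: 0.0126
gripper_force: 60.0
```

Call:
servo_tool(
  moves=[
    {"dp": [0,0,-0.05],"delta_rot": [0,0,0],"fingers": 0},
    {"dp": [0,0,0],"delta_rot": [0,0,0],"fingers": 0},
    {"dp": [0,0,0],"delta_rot": [0,0,0],"fingers": 0},
  ],
)

```text
clock: 18.85
position: [0.4618, 0.3151, 0.2564]
ee_rot: [0.001, 0.999, 0.038, -0.001]
contact_force: [-0.3, -0.1, -2.9]
width: 0.0123
gripper_force: 60.1
```

```bash
python3 -c "
from h import *
A=T(); np.save('A8.npy',A); s=readout.get_state(); print(A.round(4),s['width'],s['gripper_force'],s['contact_force'])
g=grab('wrist'); np.savez('held.npz',p=g[0],d=g[1],K=g[2],D=g[3],W=g[4]); p,d,K,D,W=g
Wi=np.linalg.inv(W)
def proj(t):
    X=A@np.r_[np.array(t)/1e3,1]; c=Wi@X; return cv2.projectPoints(c[None,:3],np.zeros(3),np.zeros(3),K,D)[0].ravel()
for t in [(56,0,83.5),(-56,0,83.5),(73,-30,83.5),(73,30,83.5),(25,0,53.5),(-25,0,53.5)]: print(t,proj(t).round(1))
u0,v0=proj((56,0,83.5)).astype(int); gr=cv2.cvtColor(p,cv2.COLOR_RGB2GRAY)
print(gr[v0-28:v0+29:3,u0-28:u0+29:3]); C=cloud(g); Q=(C-A[:3,3])@A[:3,:3]*1e3
print([Q[v,u0+40].round(1) for v in range(v0-60,v0+60,12)])
"
```

```text
[[ 0.9972  0.075  -0.0018  0.4618]
 [ 0.075  -0.9972 -0.0013  0.3151]
 [-0.0019  0.0012 -1.      0.2564]
 [ 0.      0.      0.      1.    ]] 0.012329006652232345 60.119415521621704 [-0.30801733 -0.12121632 -2.92769723]
(56, 0, 83.5) [321.8 182.3]
(-56, 0, 83.5) [321.4 405.1]
(73, -30, 83.5) [245.2 139.2]
(73, 30, 83.5) [398.5 139.1]
(25, 0, 53.5) [322.2 283.6]
(-25, 0, 53.5) [321.9 397.4]
[[186 187 187 185 186 182 183 186 183 183 189 187 189 184 187 184 183 183
  186]
 [186 187 185 185 186 182 182 185 185 183 190 187 189 184 188 183 184 181
  187]
 [187 186 185 185 186 182 183 185 186 182 189 186 190 184 188 183 185 182
  184]
 [189 187 186 184 185 182 183 185 186 183 187 186 189 185 187 183 183 182
  184]
 [185 185 187 185 186 183 183 186 183 183 191 189 190 186 186 183 184 183
  185]
 [187 188 187 186 186 183 181 184 185 185 188 189 190 183 187 184 184 183
  184]
 [186 187 186 185 186 182 182 185 185 183 188 186 189 184 186 184 184 181
  186]
 [186 186 185 186 188 182 182 185 181 179 189 186 187 184 187 183 184 182
  184]
 [186 188 188 185 185 182 165 156 142 145 151 166 187 184 18
[... 411 characters left out ...]
183 179
  184]
 [187 187 186 186 184 166 116 144 147 143 143 129 150 178 187 183 182 180
  184]
 [186 187 186 187 185 182 153 105 111 113 102 149 181 184 185 183 184 181
  185]
 [186 187 185 185 184 182 183 182 169 170 183 184 189 183 188 182 183 180
  181]
 [186 185 186 184 187 183 181 185 185 182 188 185 188 186 187 184 182 181
  184]
 [186 187 185 183 185 183 182 184 186 184 186 186 187 185 187 183 182 180
  184]]
[array([ 75.6,  33.4, 256.6]), array([ 65.9,  33.9, 258.2]), array([ 56.3,  34.1, 256.7]), array([65.7, 15.6, 83.5]), array([60.8, 15.9, 84.9]), array([56. , 16. , 84.4]), array([51.2, 16.1, 83.6]), array([45.9, 16.4, 84.4]), array([40.8, 16.5, 84.4]), array([35.6, 16.7, 83.9])]
```

```bash
cat >> h.py <<'E'
def tz(g,A,u,v,z):  # pixel -> tool coords (mm) on tool plane z (mm)
    p,d,K,D,W=g; q=cv2.undistortPoints(np.array([[[u,v]]],float),K,D).ravel()
    H=np.linalg.inv(A)@W; r=H[:3,:3]@[q[0],q[1],1]; o=H[:3,3]*1e3; return o+r*(z-o[2])/r[2]
E
python3 -c "
from h import *
g=load('held'); A=np.load('A8.npy'); gr=cv2.cvtColor(g[0],cv2.COLOR_RGB2GRAY).astype(float)
b=gr[165:215,295:347]<172; n,l,st,ce=cv2.connectedComponentsWithStats(b.astype(np.uint8)); k=1+np.argmax(st[1:,4]); u,v=ce[k]+[295,165]; print(st[k],u,v); h=tz(g,A,u,v,84); print('hole',h.round(2))
for r in (170,200,230):
    e=np.abs(np.diff(cv2.GaussianBlur(gr,(3,3),0)[r])); L=230+np.argmax(e[230:280]); Rr=370+np.argmax(e[370:420]); print(r,L+.5,Rr+.5,tz(g,A,L+.5,r,84).round(1),tz(g,A,Rr+.5,r,84).round(1))
for uc in (270,370):
    e=np.abs(np.diff(cv2.GaussianBlur(gr,(3,3),0)[:,uc])); t=130+np.argmax(e[130:180]); print(t+.5,tz(g,A,uc,t+.5,84).round(1))
cx=h[0]-56
R=down(81.3); c=np.array([.542,.039,0]); p=c-R@np.array([cx/1e3,0,0]); p[2]=.20; print(cx,p)
plan(A,pose(R,p+[0,0,.05]),15)
"
```

```text
[ 11  11  27  27 570] 318.9561403508772 188.74561403508773
hole [53.28 -1.14 84.  ]
170 244.5 392.5 [ 60.9 -31.1  84. ] [60.9 28.5 84. ]
200 246.5 391.5 [ 48.6 -31.1  84. ] [48.6 28.8 84. ]
230 248.5 389.5 [ 35.6 -31.   84. ] [35.6 28.8 84. ]
147.5 [ 69.8 -20.5  84. ]
147.5 [69.7 19.1 84. ]
-2.7238701268404526 [0.54241201 0.04169253 0.2       ]
15 x dp [-0.041  0.094  0.002] rot [-0.     0.002 -0.896] mm/row 20.5
```

Call:
servo_tool(
  moves=[
    {"dp": [-0.041,0.094,0.002],"delta_rot": [0,0.002,-0.896],"fingers": 0},
    {"dp": [-0.041,0.094,0.002],"delta_rot": [0,0.002,-0.896],"fingers": 0},
    {"dp": [-0.041,0.094,0.002],"delta_rot": [0,0.002,-0.896],"fingers": 0},
    {"dp": [-0.041,0.094,0.002],"delta_rot": [0,0.002,-0.896],"fingers": 0},
    {"dp": [-0.041,0.094,0.002],"delta_rot": [0,0.002,-0.896],"fingers": 0},
  ],
)

```text
clock: 19.4
position: [0.4455, 0.214, 0.2534]
ee_rot: [0.0, 0.965, 0.26, -0.002]
contact_force: [-0.6, -0.3, -2.0]
width: 0.0129
gripper_force: 60.1
```

Call:
servo_tool(
  moves=[
    {"dp": [-0.041,0.094,0.002],"delta_rot": [0,0.002,-0.896],"fingers": 0},
    {"dp": [-0.041,0.094,0.002],"delta_rot": [0,0.002,-0.896],"fingers": 0},
    {"dp": [-0.041,0.094,0.002],"delta_rot": [0,0.002,-0.896],"fingers": 0},
    {"dp": [-0.041,0.094,0.002],"delta_rot": [0,0.002,-0.896],"fingers": 0},
    {"dp": [-0.041,0.094,0.002],"delta_rot": [0,0.002,-0.896],"fingers": 0},
  ],
)

```text
clock: 19.9
position: [0.475, 0.1167, 0.2515]
ee_rot: [-0.001, 0.884, 0.468, -0.001]
contact_force: [-0.2, 0.3, -2.2]
width: 0.0125
gripper_force: 60.1
```

Call:
servo_tool(
  moves=[
    {"dp": [-0.041,0.094,0.002],"delta_rot": [0,0.002,-0.896],"fingers": 0},
    {"dp": [-0.041,0.094,0.002],"delta_rot": [0,0.002,-0.896],"fingers": 0},
    {"dp": [-0.041,0.094,0.002],"delta_rot": [0,0.002,-0.896],"fingers": 0},
    {"dp": [-0.041,0.094,0.002],"delta_rot": [0,0.002,-0.896],"fingers": 0},
    {"dp": [-0.041,0.094,0.002],"delta_rot": [0,0.002,-0.896],"fingers": 0},
  ],
)

```text
clock: 20.4
position: [0.5439, 0.0417, 0.2493]
ee_rot: [-0.002, 0.758, 0.653, -0.0]
contact_force: [0.2, 0.7, -2.3]
width: 0.0129
gripper_force: 60.1
```

Call:
servo_tool(
  moves=[
    {"dp": [0,0,0],"delta_rot": [0,0,0],"fingers": 0},
    {"dp": [0,0,0],"delta_rot": [0,0,0],"fingers": 0},
  ],
)

```text
clock: 20.6
position: [0.5436, 0.0425, 0.2498]
ee_rot: [-0.002, 0.759, 0.651, 0.0]
contact_force: [-0.5, 0.4, -1.7]
width: 0.0124
gripper_force: 60.0
```

```bash
python3 -c "
from h import *
A=T(); s=readout.get_state(); print(A.round(4),s['contact_force'])
c=A[:3,3]+A[:3,:3]@np.array([-.0028,0,.09]); print('cover centre',c)
plan(A,pose(down(81.3),[.5429,.0417,.150]),5)
"
```

```text
[[ 0.1532  0.9882 -0.0021  0.5436]
 [ 0.9882 -0.1532  0.0026  0.0425]
 [ 0.0023 -0.0025 -1.      0.2498]
 [ 0.      0.      0.      1.    ]] [-0.46484844  0.38718715 -1.70870248]
cover centre [0.54298017 0.03991922 0.1598064 ]
5 x dp [-0.001 -0.     0.1  ] rot [-0.005 -0.005 -0.004] mm/row 20.0
```

Call:
servo_tool(
  moves=[
    {"dp": [0,0,0.2],"delta_rot": [0,0,0],"fingers": 0},
    {"dp": [0,0,0.17],"delta_rot": [0,0,0],"fingers": 0},
    {"dp": [0,0,0.12],"delta_rot": [0,0,0],"fingers": 0},
    {"dp": [0,0,0.05],"delta_rot": [0,0,0],"fingers": 0},
    {"dp": [0,0,0],"delta_rot": [0,0,0],"fingers": 0},
  ],
)

```text
clock: 21.1
position: [0.5433, 0.0432, 0.1423]
ee_rot: [-0.001, 0.759, 0.651, 0.0]
contact_force: [-0.1, -0.7, -1.9]
width: 0.0131
gripper_force: 60.0
```

Call:
servo_tool(
  moves=[
    {"dp": [0,0,0],"delta_rot": [0,0,0],"fingers": 0},
    {"dp": [0,0,0],"delta_rot": [0,0,0],"fingers": 0},
  ],
)

```text
clock: 21.3
position: [0.5459, 0.0428, 0.1454]
ee_rot: [0.001, 0.759, 0.651, 0.003]
contact_force: [-0.2, -0.9, -2.8]
width: 0.0124
gripper_force: 60.0
```

```bash
python3 -c "
from h import *
A=T(); np.save('A9.npy',A); s=readout.get_state(); print(A.round(4),s['contact_force'])
g=grab('wrist'); np.savez('ins.npz',p=g[0],d=g[1],K=g[2],D=g[3],W=g[4]); save(g[0],'w8',(290,160,350,220),10)
gr=cv2.cvtColor(g[0],cv2.COLOR_RGB2GRAY); np.set_printoptions(linewidth=250); print(gr[170:208,302:338:1][::2])
"
```

```text
[[ 0.1513  0.9885  0.006   0.5459]
 [ 0.9885 -0.1513  0.0018  0.0428]
 [ 0.0027  0.0056 -1.      0.1454]
 [ 0.      0.      0.      1.    ]] [-0.16912237 -0.86130583 -2.76284164]
[[190 189 190 189 190 190 187 189 187 188 188 189 189 190 189 189 190 188 187 189 194 194 193 192 190 193 194 193 192 190 189 190 190 192 191 190]
 [189 191 191 191 191 189 188 188 187 189 189 189 190 191 189 189 188 188 188 191 192 194 193 190 192 194 193 194 191 189 189 188 192 192 191 191]
 [189 190 190 191 191 189 187 188 188 188 187 189 190 191 190 190 188 189 188 189 192 194 191 193 191 192 193 194 192 190 187 188 190 193 193 189]
 [190 190 190 192 191 188 189 187 187 187 188 188 187 183 181 179 177 175 176 177 181 184 190 191 192 191 194 194 192 190 188 190 193 192 190 190]
 [188 189 191 191 189 189 188 186 186 183 182 180 174 156 138 124 118 116 118 126 134 148 160 166 173 182 190 193 191 190 189 190 190 193 190 188]
 [190 188 190 190 189 188 186 183 180 176 170 168 162 136 107  90  83  78  80  80  82  81  88 105 136 158 167 181 187 191 190 190 191 193 190 190]
 [189 190 190 191 189 185 183 178 172 1
[... 1172 characters left out ...]
55 118 100 101 107 119 125 126 127 128 128 125 117 104  94  88  92 124 151 162 170 181 187 188 192 191 191 189]
 [188 191 190 191 189 189 185 183 182 178 168 150 123 102  93  91  90  90  88  86  90 102 115 144 162 168 171 180 189 189 190 190 191 193 189 189]
 [190 190 191 190 189 188 187 187 186 185 184 185 180 177 169 162 158 159 161 164 168 172 173 174 177 185 191 192 190 189 189 188 191 191 191 188]
 [190 190 189 189 190 188 186 184 185 187 188 187 189 188 186 185 182 179 180 182 184 188 189 191 191 192 193 193 191 188 188 189 191 191 191 188]
 [190 191 189 192 190 189 188 188 187 189 188 188 191 191 191 191 188 190 188 190 193 192 194 192 191 192 193 193 190 189 187 189 191 192 192 188]]
```

Call:
servo_tool(
  moves=[
    {"dp": [0,0,0],"delta_rot": [0,0,0],"fingers": 0},
  ],
)

```text
clock: 21.45
position: [0.5455, 0.0426, 0.1451]
ee_rot: [0.001, 0.759, 0.651, 0.003]
contact_force: [0.4, -1.1, -1.7]
width: 0.0124
gripper_force: 60.0
```

Call:
servo_tool(
  moves=[
    {"dp": [0,0,0],"delta_rot": [0,0,0],"fingers": 0},
  ],
)

```text
clock: 21.55
position: [0.5453, 0.0426, 0.1447]
ee_rot: [0.001, 0.759, 0.651, 0.002]
contact_force: [0.6, -0.3, -2.0]
width: 0.0126
gripper_force: 60.0
```

Call:
servo_tool(
  moves=[
    {"dp": [0,0,0],"delta_rot": [0,0,0],"fingers": 0},
    {"dp": [0,0,0],"delta_rot": [0,0,0],"fingers": 0},
  ],
)

```text
clock: 21.75
position: [0.545, 0.0426, 0.1441]
ee_rot: [0.0, 0.759, 0.651, 0.002]
contact_force: [-0.3, 0.2, -2.2]
width: 0.0123
gripper_force: 60.0
```

Call:
servo_tool(
  moves=[
    {"dp": [0,0,0],"delta_rot": [0,0,0],"fingers": 0},
    {"dp": [0,0,0],"delta_rot": [0,0,0],"fingers": 0},
    {"dp": [0,0,0],"delta_rot": [0,0,0],"fingers": 0},
  ],
)

```text
clock: 22.05
position: [0.5449, 0.0426, 0.1439]
ee_rot: [0.0, 0.759, 0.651, 0.002]
contact_force: [-0.2, 0.8, -2.1]
width: 0.0125
gripper_force: 60.0
```

The arm settles slowly after fast moves (about 0.5–1 s), so I wait it out and look through the hole again.

Call:
servo_tool(
  moves=[
    {"dp": [0,0,0],"delta_rot": [0,0,0],"fingers": 0},
    {"dp": [0,0,0],"delta_rot": [0,0,0],"fingers": 0},
    {"dp": [0,0,0],"delta_rot": [0,0,0],"fingers": 0},
    {"dp": [0,0,0],"delta_rot": [0,0,0],"fingers": 0},
    {"dp": [0,0,0],"delta_rot": [0,0,0],"fingers": 0},
  ],
)

```text
clock: 22.55
position: [0.545, 0.0426, 0.1439]
ee_rot: [0.0, 0.759, 0.651, 0.002]
contact_force: [-0.3, -0.1, -1.9]
width: 0.0125
gripper_force: 60.0
```

```bash
cat > look.py <<'E'
from h import *
import sys
A=T(); s=readout.get_state(); print(A.round(4)[:3],s['contact_force'].round(1))
g=grab('wrist'); np.savez('ins.npz',p=g[0],d=g[1],K=g[2],D=g[3],W=g[4]); save(g[0],sys.argv[1],(290,160,350,220),10)
np.set_printoptions(linewidth=250); gr=cv2.cvtColor(g[0],cv2.COLOR_RGB2GRAY); 
for v in range(172,206,2): print(v,' '.join('%3d'%x for x in gr[v,302:338]))
E
python3 look.py w9
```

```text
[[ 0.1512  0.9885  0.003   0.545 ]
 [ 0.9885 -0.1513  0.0018  0.0426]
 [ 0.0022  0.0027 -1.      0.1439]] [-0.3 -0.1 -1.9]
172 190 189 191 191 189 189 186 189 188 187 187 190 191 189 189 189 188 188 187 190 191 193 194 192 193 194 194 193 193 191 188 189 191 193 192 189
174 189 191 190 192 189 189 189 187 188 187 189 189 191 189 191 190 187 188 189 190 192 192 193 193 193 192 193 192 192 189 189 189 191 193 191 189
176 190 190 190 191 189 188 187 188 187 187 191 189 186 184 179 179 177 174 178 177 181 186 189 192 191 192 192 194 191 190 188 191 192 193 191 189
178 190 191 191 189 190 189 187 186 185 182 181 180 177 172 162 140 125 122 120 125 136 148 162 165 171 182 190 193 191 190 189 189 191 192 189 189
180 191 190 191 190 189 188 185 181 179 176 172 168 167 165 164 156 134 103  87  80  80  81  89 105 136 157 169 179 188 189 190 189 192 193 190 188
182 189 190 189 192 188 184 183 176 169 166 167 167 166 165 165 164 155 118  91  81  77  79  76  78  80  94 123 152 166 179 187 190 191 192 191 190
184 190 191 190 191 188 184 174 166 162 163 163 163 165 165 168 166 161 128  93  80  77  
[... 838 characters left out ...]
 113 124 129 132 130 131 128 129 130 131 133 130 130 130 126 117  97 101 138 156 165 178 189 192 192 191 190
198 190 189 191 189 187 185 185 178 154 115 100 100 107 118 123 127 128 126 126 127 116 107  92  89  92 124 149 164 170 182 186 189 191 191 190 189
200 190 190 191 191 189 188 186 184 183 177 169 151 122 103  94  89  90  91  89  88  88 100 117 145 164 168 171 179 188 189 188 191 192 192 190 188
202 189 191 189 191 190 188 188 188 187 185 185 185 182 179 169 163 157 157 163 165 168 171 172 173 178 184 190 192 192 188 189 191 191 191 191 189
204 190 190 190 190 189 188 188 188 187 188 187 189 186 188 184 184 183 179 179 183 185 188 189 191 191 191 192 191 190 189 188 190 190 191 189 190
```

```bash
python3 -c "
from h import *
g=load('ins'); A=T()
print('hole',tz(g,A,319.1,189.,84).round(2)); 
for z in (98,99.9,102): print('pin',tz(g,A,311.6,184.2,z).round(2))
"
```

```text
hole [ 5.428e+01 -7.000e-02  8.400e+01]
pin [53.74 -3.38 98.  ]
pin [53.4  -3.41 99.9 ]
pin [ 53.02  -3.45 102.  ]
```

Call:
servo_tool(
  moves=[
    {"dp": [-0.0035,-0.0155,0.015],"delta_rot": [0.027,-0.022,0],"fingers": 0},
    {"dp": [0,0,0],"delta_rot": [0,0,0],"fingers": 0},
    {"dp": [0,0,0],"delta_rot": [0,0,0],"fingers": 0},
    {"dp": [0,0,0],"delta_rot": [0,0,0],"fingers": 0},
    {"dp": [0,0,0],"delta_rot": [0,0,0],"fingers": 0},
  ],
)

```text
clock: 23.1
position: [0.5419, 0.0424, 0.141]
ee_rot: [0.0, 0.759, 0.651, 0.0]
contact_force: [0.6, 0.7, -2.0]
width: 0.0123
gripper_force: 60.0
```

```bash
python3 look.py w10
```

```text
[[ 1.512e-01  9.885e-01  2.000e-04  5.419e-01]
 [ 9.885e-01 -1.512e-01  1.000e-04  4.240e-02]
 [ 1.000e-04  2.000e-04 -1.000e+00  1.410e-01]] [ 0.6  0.7 -2. ]
172 190 190 190 190 190 189 188 188 188 187 189 189 191 191 190 190 188 188 188 190 193 195 194 193 192 193 194 195 193 190 189 189 192 193 193 189
174 190 190 189 189 192 187 188 187 187 188 188 191 189 192 190 189 190 189 189 190 192 194 194 193 192 191 193 193 193 190 189 190 191 193 191 189
176 191 191 191 190 191 189 189 187 188 188 188 187 188 184 181 179 176 176 178 178 181 184 190 190 191 193 194 193 193 191 189 191 191 193 192 191
178 190 189 190 190 192 189 187 186 186 183 181 180 179 175 172 169 168 168 168 167 170 170 170 169 172 183 190 193 192 190 189 191 192 193 190 189
180 191 191 191 192 190 187 186 182 175 156 162 165 163 164 166 167 168 168 165 166 166 166 165 164 157 162 169 179 189 190 190 192 193 193 191 191
182 190 191 191 189 189 186 178 153 117 125 154 162 162 164 162 163 165 166 167 168 167 166 166 163 139 114 127 153 167 178 186 190 192 193 193 189
184 190 191 191 191 186 180 142 100  82 110 153 164 1
[... 874 characters left out ...]
 112 125 129 130 132 130 131 129 130 131 130 131 129 129 127 115  97 102 139 158 165 181 189 193 192 190 189
198 190 191 190 191 189 187 184 178 155 116 100 101 106 118 124 127 126 128 128 125 116 107  93  89  93 123 152 165 172 182 187 191 192 190 192 190
200 189 192 192 191 190 189 187 184 181 179 170 151 123 101  92  88  90  89  88  87  90 100 118 145 163 171 172 180 189 189 188 190 192 191 190 189
202 191 189 190 192 190 189 188 188 187 187 186 184 182 176 171 164 159 157 162 165 170 173 172 172 177 183 191 194 189 190 189 189 191 193 191 188
204 190 190 192 190 190 189 187 187 188 188 187 188 186 187 185 185 182 178 179 182 186 187 189 190 191 193 193 194 191 189 187 190 191 191 190 189
```

View pics/w10.png

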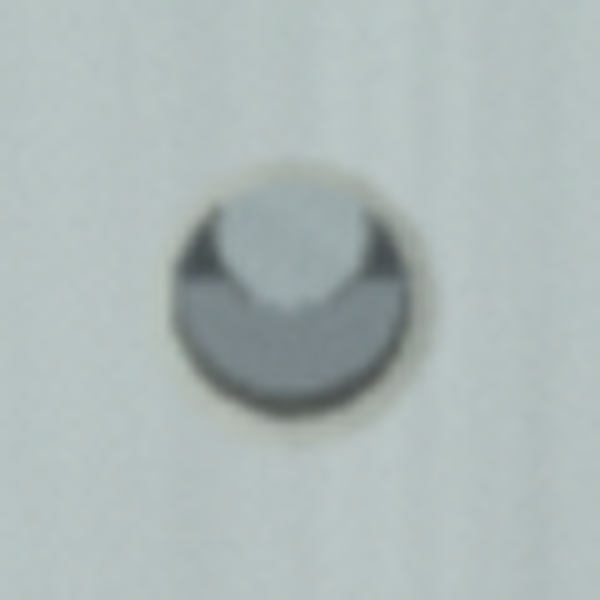

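The view shows the pin disc centred laterally in the hole (both at crop x≈291). Along the length I work out the parallax numerically.

```bash
python3 -c "
from h import *
g=load('ins'); A=T()
print('hole',tz(g,A,319.1,189.2,84).round(2),'edges',tz(g,A,319,177,84).round(2),tz(g,A,319,201.5,84).round(2)); 
for z in (96,97,98): print('pin',tz(g,A,319,183.5,z).round(2),tz(g,A,319,190.8,z).round(2))
"
```

```text
hole [ 5.418e+01 -2.000e-02  8.400e+01] edges [ 5.917e+01 -5.000e-02  8.400e+01] [ 4.904e+01 -6.000e-02  8.400e+01]
pin [ 5.439e+01 -4.000e-02  9.600e+01] [ 5.114e+01 -4.000e-02  9.600e+01]
pin [ 5.421e+01 -4.000e-02  9.700e+01] [ 5.095e+01 -4.000e-02  9.700e+01]
pin [ 5.403e+01 -4.000e-02  9.800e+01] [ 5.075e+01 -4.000e-02  9.800e+01]
```

Call:
servo_tool(
  moves=[
    {"dp": [0,0,0.012],"delta_rot": [0,0,0],"fingers": 0},
    {"dp": [0,0,0.012],"delta_rot": [0,0,0],"fingers": 0},
    {"dp": [0,0,0.01],"delta_rot": [0,0,0],"fingers": 0},
    {"dp": [0,0,0],"delta_rot": [0,0,0],"fingers": 0},
  ],
)

```text
clock: 23.55
position: [0.5415, 0.0424, 0.1337]
ee_rot: [-0.0, 0.759, 0.651, -0.0]
contact_force: [0.0, -0.1, -2.4]
width: 0.0125
gripper_force: 60.0
```

Call:
servo_tool(
  moves=[
    {"dp": [0,0,0.006],"delta_rot": [0,0,0],"fingers": 0},
    {"dp": [0,0,0.006],"delta_rot": [0,0,0],"fingers": 0},
    {"dp": [0,0,0],"delta_rot": [0,0,0],"fingers": 0},
  ],
)

```text
clock: 23.85
position: [0.5417, 0.0424, 0.1316]
ee_rot: [-0.0, 0.759, 0.651, -0.0]
contact_force: [-0.2, -0.2, -2.2]
width: 0.0123
gripper_force: 60.0
```

No contact force with the plate below the pin tips, so I continue.

Call:
servo_tool(
  moves=[
    {"dp": [0,0,0.01],"delta_rot": [0,0,0],"fingers": 0},
    {"dp": [0,0,0.01],"delta_rot": [0,0,0],"fingers": 0},
    {"dp": [0,0,0],"delta_rot": [0,0,0],"fingers": 0},
  ],
)

```text
clock: 24.15
position: [0.5416, 0.0424, 0.1274]
ee_rot: [-0.0, 0.759, 0.651, -0.0]
contact_force: [0.4, 0.1, -1.8]
width: 0.0124
gripper_force: 60.1
```

Call:
servo_tool(
  moves=[
    {"dp": [0,0,0.01],"delta_rot": [0,0,0],"fingers": 0},
    {"dp": [0,0,0.01],"delta_rot": [0,0,0],"fingers": 0},
    {"dp": [0,0,0],"delta_rot": [0,0,0],"fingers": 0},
  ],
)

```text
clock: 24.45
position: [0.5416, 0.0424, 0.1234]
ee_rot: [-0.0, 0.759, 0.651, -0.0]
contact_force: [-0.6, -0.3, -1.7]
width: 0.0125
gripper_force: 60.1
```

Call:
servo_tool(
  moves=[
    {"dp": [0,0,0.007],"delta_rot": [0,0,0],"fingers": 0},
    {"dp": [0,0,0],"delta_rot": [0,0,0],"fingers": 0},
    {"dp": [0,0,0],"delta_rot": [0,0,0],"fingers": 0},
  ],
)

```text
clock: 24.75
position: [0.5418, 0.0424, 0.1223]
ee_rot: [-0.0, 0.759, 0.651, -0.0]
contact_force: [0.3, 0.3, -2.6]
width: 0.0125
gripper_force: 60.1
```

Call:
servo_tool(
  moves=[
    {"dp": [0,0,0.005],"delta_rot": [0,0,0],"fingers": 0},
    {"dp": [0,0,0],"delta_rot": [0,0,0],"fingers": 0},
    {"dp": [0,0,0],"delta_rot": [0,0,0],"fingers": 0},
  ],
)

```text
clock: 25.05
position: [0.5418, 0.0424, 0.1213]
ee_rot: [-0.0, 0.759, 0.651, -0.0]
contact_force: [-0.1, -1.0, -1.4]
width: 0.0125
gripper_force: 60.1
```

Call:
servo_tool(
  moves=[
    {"dp": [0,0,0.003],"delta_rot": [0,0,0],"fingers": 0},
    {"dp": [0,0,0],"delta_rot": [0,0,0],"fingers": 0},
    {"dp": [0,0,0],"delta_rot": [0,0,0],"fingers": 0},
  ],
)

```text
clock: 25.35
position: [0.5418, 0.0424, 0.1208]
ee_rot: [-0.0, 0.759, 0.651, 0.0]
contact_force: [0.6, 0.2, -2.7]
width: 0.0127
gripper_force: 60.1
```

Call:
servo_tool(
  moves=[
    {"dp": [0,0,0.003],"delta_rot": [0,0,0],"fingers": 0},
    {"dp": [0,0,0],"delta_rot": [0,0,0],"fingers": 0},
    {"dp": [0,0,0],"delta_rot": [0,0,0],"fingers": 0},
  ],
)

```text
clock: 25.65
position: [0.5419, 0.0424, 0.1205]
ee_rot: [0.0, 0.759, 0.651, 0.0]
contact_force: [-1.2, -0.3, 2.5]
width: 0.0125
gripper_force: 60.8
```

Call:
servo_tool(
  moves=[
    {"dp": [0,0,0.003],"delta_rot": [0,0,0],"fingers": 0},
    {"dp": [0,0,0],"delta_rot": [0,0,0],"fingers": 0},
    {"dp": [0,0,0],"delta_rot": [0,0,0],"fingers": 0},
  ],
)

```text
clock: 25.95
position: [0.5419, 0.0424, 0.1205]
ee_rot: [0.0, 0.759, 0.651, 0.0]
contact_force: [-2.5, -0.7, 7.2]
width: 0.0129
gripper_force: 61.4
```

Seated at 0.1205 as expected. Releasing and lifting clear.

Call:
servo_tool(
  moves=[
    {"dp": [0,0,0],"delta_rot": [0,0,0],"fingers": 0.3},
    {"dp": [0,0,0],"delta_rot": [0,0,0],"fingers": 0.45},
    {"dp": [0,0,0],"delta_rot": [0,0,0],"fingers": 0.5},
    {"dp": [0,0,-0.05],"delta_rot": [0,0,0],"fingers": 0.5},
    {"dp": [0,0,-0.15],"delta_rot": [0,0,0],"fingers": 0.5},
  ],
  force=20,
)

```text
clock: 26.45
position: [0.54, 0.0425, 0.1578]
ee_rot: [-0.002, 0.759, 0.651, -0.002]
contact_force: [-0.0, 0.1, 1.0]
width: 0.0427
gripper_force: 0.0
```

Call:
servo_tool(
  moves=[
    {"dp": [0,0,-0.2],"delta_rot": [0,0,0],"fingers": 0.5},
    {"dp": [0,0,-0.2],"delta_rot": [0,0,0],"fingers": 0.5},
    {"dp": [0,0,-0.1],"delta_rot": [0,0,0],"fingers": 0.5},
    {"dp": [0,0,0],"delta_rot": [0,0,0],"fingers": 0.5},
    {"dp": [0,0,0],"delta_rot": [0,0,0],"fingers": 0.5},
  ],
)

```text
clock: 26.95
position: [0.5416, 0.0424, 0.2598]
ee_rot: [0.0, 0.759, 0.651, 0.0]
contact_force: [0.1, -0.4, -0.4]
width: 0.0428
gripper_force: 0.0
```

Call:
servo_tool(
  moves=[
    {"dp": [0,0,0],"delta_rot": [0,0,0],"fingers": 0.5},
    {"dp": [0,0,0],"delta_rot": [0,0,0],"fingers": 0.5},
    {"dp": [0,0,0],"delta_rot": [0,0,0],"fingers": 0.5},
    {"dp": [0,0,0],"delta_rot": [0,0,0],"fingers": 0.5},
    {"dp": [0,0,0],"delta_rot": [0,0,0],"fingers": 0.5},
  ],
)

```text
clock: 27.45
position: [0.5418, 0.0424, 0.2591]
ee_rot: [-0.0, 0.759, 0.651, -0.0]
contact_force: [0.2, -0.4, 0.6]
width: 0.0429
gripper_force: 0.0
```

```bash
python3 -c "
from h import *
g=grab('wrist'); save(g[0],'end'); C=cloud(g); A=T(); print(A.round(4)[:3])
h=cv2.cvtColor(g[0],cv2.COLOR_RGB2HSV)
Q=(C-A[:3,3])@A[:3,:3]
m=(Q[...,2]>.18)&(np.abs(C[...,2]-.037)<.008)&(h[...,1]<60)&(np.abs(Q[...,1])<.027)&(np.abs(Q[...,0])<.085); P=C[m]; c=P.mean(0); n=np.linalg.svd(P-c,full_matrices=False)[2][2]; n*=np.sign(n[2])
print(m.sum(),c.round(4),n.round(4)); q=Q[m]; 
for a in np.arange(-.08,.08,.02):
    k=(q[:,0]>a)&(q[:,0]<a+.02); print(round(a,2),k.sum(),np.median(P[k][:,2]).round(4) if k.sum() else '')
o=(h[...,0]>5)&(h[...,0]<18)&(h[...,1]>150)&(np.abs(Q[...,0])<.05)&(np.abs(Q[...,1])<.03); print('handle',C[o].max(0),np.percentile(C[o][:,2],[50,90]))
"
```

```text
[[ 1.513e-01  9.885e-01 -5.000e-04  5.418e-01]
 [ 9.885e-01 -1.513e-01  1.000e-04  4.240e-02]
 [-0.000e+00 -5.000e-04 -1.000e+00  2.593e-01]]
10625 [0.5426 0.0484 0.0363] [-2.e-04  2.e-03  1.e+00]
-0.08 972 0.0362
-0.06 1404 0.0363
-0.04 1065 0.0363
-0.02 1124 0.0363
0.0 1177 0.0363
0.02 1734 0.0363
0.04 1860 0.0364
0.06 1289 0.0362
handle [0.5512191  0.06555441 0.06854588] [0.06618785 0.06707041]
```

```bash
python3 -c "
from rig import manip; print(manip.sign_off())"
```

```text
the job is handed in; nothing more can be done
None
```

The yellow capacitor stands in the nest and the cover lies flat over both pins, its top measuring level at about 36.3 mm (37 mm nominal, and the camera reads about 0.7 mm low); the job is handed in at about 27 s, with no verdict returned.

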